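Load the specimen into the dilatometer chamber with the loading paddle

TASK

Load the specimen into the heating chamber: set the carrier that has the bar on it upon the blade of the loading paddle as it lies in its rest, then pick the paddle up by its handle and carry the carrier, kept level, in through the chamber's front port beneath the lamps, without hitting the lamp tubes. Feed it in gently until the bar meets the gauge rod and the rod just gives a few millimetres, lower the carrier square onto the two rails and draw the paddle out beneath it. Put the paddle back in its rest, and leave the empty carrier, the two hand tools and the wooden case alone.

Things in the scene. Friction and masses are not known exactly. Their poses are not given: they have to be found in the camera images.
- carrier_mid (a point): centre, half-way up, of the specimen carrier: loose aluminium plate 80 (x) x 80 (y) x 4 mm with a steel bar 80 (x) x 14 (y) x 18 mm high fixed along its middle, flush with both ends. This point is 11 mm above its underside, 7 mm above the plate's top face. z up, x along the bar; both ends alike. Pinch the bar from above, fingers opened about 45 mm so that they come down over the plate
- empty_mid (a point): bystander: the empty carrier, a like plate with four short studs and no bar, in the other place of the tray; this point is 11 mm above its underside
- paddle_grip (a point): centre of the black handle of the loose loading paddle, where to pinch it: 80 long (x) x 20 wide (y) x 18 mm high. x points from handle to blade, z up. The blade's underside is 33 mm below this point, the heel plate's front face 98 mm ahead of it. Handle and blade rest on the rest; the rest's yoke holds the rearmost 16 mm of the handle
- paddle_seat (a point): point on the blade's top face, mid-width, 43 mm in front of the heel, over which the carrier's middle should sit, bar along the paddle (its rear edge is then 3 mm from the heel); 141 mm ahead of the handle's centre and 29 mm below it; axes as for the paddle
- rest_seat (a point): where the handle's centre lies when the paddle is in its fixed rest, 38 mm above the bench; x points as the blade does. The rest is a base plate 236 x 66 x 5 mm, on which the blade lies, with a U-shaped yoke 43 mm high round the handle's end, 7 mm play each side
- stage (a point): point midway between the two rails in the chamber, at the height of their tops, 60 mm above the bench. x points in, along the rails; y across; z up. Rails from x = -54 to +64 mm, inner edges at y = +-28, outer at +-44 mm, clear between them and 48 mm down to the floor, so that the blade passes. The chamber's front wall has its outer face at x = -66 mm (trim 6 mm proud of it)
- lamps: the four glass lamp tubes, 12 mm thick, across the chamber (along y) above the rails, with ceramic holders: undersides of the tubes 46 mm above the rail tops; holders 76 mm either side of the middle, undersides 41 mm above the rail tops. Origin at the centre of the chamber's underside, 54 mm beyond the stage point in x and 60 mm below it
- probe (a joint): how far the gauge rod has been pushed back, m (0 untouched, 0.025 end of travel). The rod, tip 16 mm wide, lies along the stage's x axis, 14 mm above the rail tops, and meets the bar's end when the carrier's middle is at x = -10 to +10 mm of the stage point: this differs each time, is not given and must be felt. It gives way at about 4 N plus 0.15 N per mm and stays where pushed
- driver: bystander: loose screwdriver on the bench, 190 mm long
- spanner: bystander: loose spanner on the bench, 170 mm long
- blockset: bystander: closed wooden gauge-block case 120 x 75 x 35 mm, loose
- carrier: the same carrier, about 130 g; origin at the centre of its underside. At the start it lies flat in one of the two places of a low fixed tray (floor 6 mm, rim 11 mm above the bench). On the smooth blade only friction holds it: it slides off if the paddle is swung fast or tilted
- paddle: the same paddle, 226 mm long, about 180 g: handle, crank down, upright heel plate 44 wide x 22 mm high, and in front of it the flat steel blade, 88 mm long, 44 wide (the last 10 mm: 34), 4 thick. Origin: foot of the heel plate's front face, at the blade's underside. The heel pushes the carrier when it is fed in
- port (a point): centre of the chamber's front port, in the outer face of its 10 mm front wall (280 mm wide, 130 mm high): opening 130 mm wide (trim included), from 30 mm below to 48 mm above the rail tops; x points in

How it is judged:
By the outcome, as a careful person would: the job done as asked, in the order asked, and still so for the second after the job is handed in, with the robot touching nothing.
It also fails if it takes over 72 s, if anything falls off the work surface, if the arm or the gripper's body presses on something with over 40 N, if the wrist force passes 120 N, or if a joint passes its speed limit or range.

ROBOT

A 6-joint arm with a two-finger parallel gripper is mounted at the origin on the work surface. World frame = base frame: x ahead of the robot, y to its left, z up, the work surface at z = 0. Lengths are in m, angles in rad, forces in N, time in s.
With the tool pointing down it reaches from about 0.35 to 0.775 m from the base axis. Payload 7.3 kg.
Tool frame: the origin (TCP) lies on the centre line of the jaws, within the pads' length; the fingertips stand robot.nose_length ahead of it and the grasp point (between the pads) is the TCP (robot.nose_length is the distance from the TCP to the fingertips, in m); z points along the fingers, y is the direction in which the jaws open and shut (so a half turn about z gives the same grasp; the last joint's range is limited). The gripper opens to 92 mm and grips with 3 to 60 N. Pads are 19 mm wide; open, the fingers measure 130 mm over their backs; the gripper's body (75 mm by 190 mm) begins 47 mm behind the grasp point.
Start: joints at [0.977, 0.342, 1.524, -0, 1.275, -0.146], TCP at [0.227, 0.473, 0.246] pointing down, gripper open.
Joint ranges: [-2.53, 2.53], [-0.77, 2.02], [0.04, 2.7], [-1, 4.14], [0.28, 2.66], [-3.11, 3.11]. Speed limits (rad/s): [2.57, 2.57, 3.14, 3.14, 3.14, 3.14].

INTERFACE

Orientations are given as [roll, pitch, yaw] about the fixed x, y, z axes, in that order (R = Rz(yaw) Ry(pitch) Rx(roll)).
In Python, from cell import robot, read_camera gives the robot as it stands.
- The arm moves only by the shell command python3 -m crank 'ROWS' [FORCE]. ROWS is JSON, a list of rows, each a list of 7 numbers: the shift along the tool's x, y, z in cm, then the turn, a rotation vector about the tool's x, y, z in degrees, then the opening, from 0 (shut) to 1 (fully open). In form: [[tx, ty, tz, wx, wy, wz, jaw], ...]. A call has 1 to 5 rows; each row is the pose to reach, as a shift and turn from the pose commanded when the call began, along the tool's axes at that moment; what a row does not reach only later rows make up. A row lasts 1/8 s, in which the tool goes at most 62.5 mm and 10.7 degrees, less where a joint would pass 70% of its speed; a pose out of reach is approached as far as the arm can. A call with a gripper value outside its range is refused whole. The fingers move at their own pace and stop on an object; FORCE is the grip in N (left out, the last holds). Time passes only in rows, so rows that repeat a pose let the fingers close. It gives the time, the measured TCP pose, the force and the opening at its end, in the units of the state.
- robot.observe(): the state, without advancing time (a new reading comes with each control period).
- read_camera(name): name is "scene" or "top"; returns a dict with "frame" (420x560x3 uint8, red, green, blue), "intrinsics" (3x3 intrinsics, pixels), "R" (3x3) and "t" (3): a world point X has camera coordinates R X + t. Camera axes: x right, y down, z forward; pixel columns grow to the right and rows downward; lengths in m; the calibration is good to about 2 mm. A picture is of the moment at which its call begins. There is no depth.
- robot.hand_in(): hands the job in, once; it reports no verdict.
The state is a dict: "time": time; "qpos": joint angles; "qvel": joint speeds; "joint_efforts": joint torques, N m; "tool_pos": TCP position; "tool_rot": TCP orientation; "contact_force": force on the tool from outside, world axes, zero at the start; "torque": the same for the moment, N m; "opening": finger opening in m.
Only numpy, scipy, OpenCV 4.12 (cv2) and the standard library are available. Lean on these libraries where they do the work, as an engineer would, in place of code of your own. Each camera call takes 0.05 s, during which the arm holds its last target.

## Working session

There is one attempt and no reset: what is moved stays moved. The work goes in short steps, Python scripts to look and compute and a shell command to move; the robot and the scene stay as the last step left them, time stands still between calls to the robot, and variables do not carry over. Pictures are saved under pics/ and viewed, and the job is handed in when it is done.

```bash
ls; mkdir -p pics
python3 - <<'E'
from cell import robot, read_camera
import cv2
print(robot.observe()); print(robot.nose_length)
for n in("scene","top"):
    c=read_camera(n); cv2.imwrite(f"pics/{n}0.png",c["frame"][:,:,::-1]); print(c["intrinsics"],c["R"],c["t"])
E
```

```text
pics
{'time': 0.0, 'qpos': array([ 9.76995316e-01,  3.42708835e-01,  1.52502245e+00, -3.26226614e-06,
        1.27538274e+00, -1.46027148e-01]), 'qvel': array([ 0.00120425,  0.0015182 ,  0.00149316, -0.00167636,  0.00111633,
        0.00086611]), 'joint_efforts': array([ 5.53555674e-04, -4.31243026e+01, -2.44223338e+01,  7.18810502e-02,
        5.55378338e-02, -1.04976680e-04]), 'tool_pos': array([0.22708457, 0.47292941, 0.24505025]), 'tool_rot': array([-3.14008702e+00, -2.18286163e-04,  2.69381958e+00]), 'contact_force': array([-0.19972096, -0.02566012,  0.31273572]), 'torque': array([ 0.01801037,  0.06195044, -0.02025901]), 'opening': 0.09183205753522758}
0.019
[[479.30008926   0.         276.98797742]
 [  0.         479.30008926 208.47261928]
 [  0.           0.           1.        ]] [[ 0.0722424   0.99727098  0.01521908]
 [ 0.76185919 -0.04532836 -0.64615471]
 [-0.64370149  0.05827457 -0.76305469]] [-0.02648559 -0.3630454   1.74771854]
[[482.97647844   0.         279.5576398 ]
 [  0.         482.97647844 208.33606989]
 [  0.           0.           1.        ]] [[-0.02188735 -0.99964514  0.01518365]
 [-0.99564676  0.02041847 -0.09094292]
 [ 0.09060062 -0.01710805 -0.99574035]] [-0.0195563  0.5547749  1.1533151]
```

View pics/scene0.png

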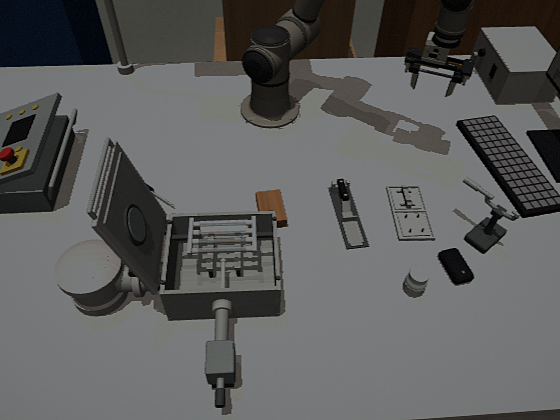

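View pics/top0.png

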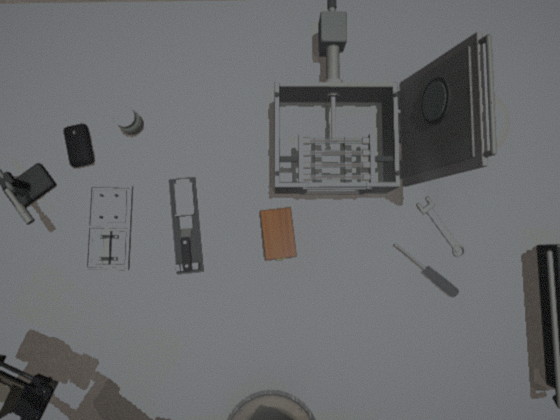

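The top view shows the tray (u≈110, v 187–270; the bar carrier is the lower one), the paddle in its rest (185, 178–272), the case (278, 233) and the chamber (335, 140), with its port facing the robot. I'll zoom in.

```bash
cat > h.py <<'E'
import numpy as np, cv2
from cell import robot, read_camera
def cast(c,u,v,z):
    d=np.linalg.inv(c["intrinsics"])@np.array([u,v,1.]); R=c["R"];t=c["t"]
    o=-R.T@t; d=R.T@d; return o+d*(z-o[2])/d[2]
def proj(c,X):
    p=c["intrinsics"]@(c["R"]@np.asarray(X,float)+c["t"]); return p[:2]/p[2]
def crop(c,u0,v0,u1,v1,k,name,gain=2.0):
    f=c["frame"][v0:v1,u0:u1,::-1]; f=np.clip(f.astype(float)*gain,0,255).astype(np.uint8)
    f=cv2.resize(f,None,fx=k,fy=k,interpolation=cv2.INTER_CUBIC)
    for u in range(u0-u0%10+10,u1,10): cv2.putText(f,str(u) if u%20==0 else '|',((u-u0)*k+k//2-8,10),0,.35,(0,255,255),1); 
    for v in range(v0-v0%10+10,v1,10): cv2.putText(f,str(v)+'-',(0,(v-v0)*k+k//2+4),0,.35,(0,255,255),1)
    cv2.imwrite(name,f)
E
python3 - <<'E'
from h import *
c=read_camera("top")
crop(c,80,170,210,280,6,"pics/t1.png",2)
crop(c,260,70,410,200,5,"pics/t2.png",2.5)
E
```

```text
(no output)
```

View pics/t1.png

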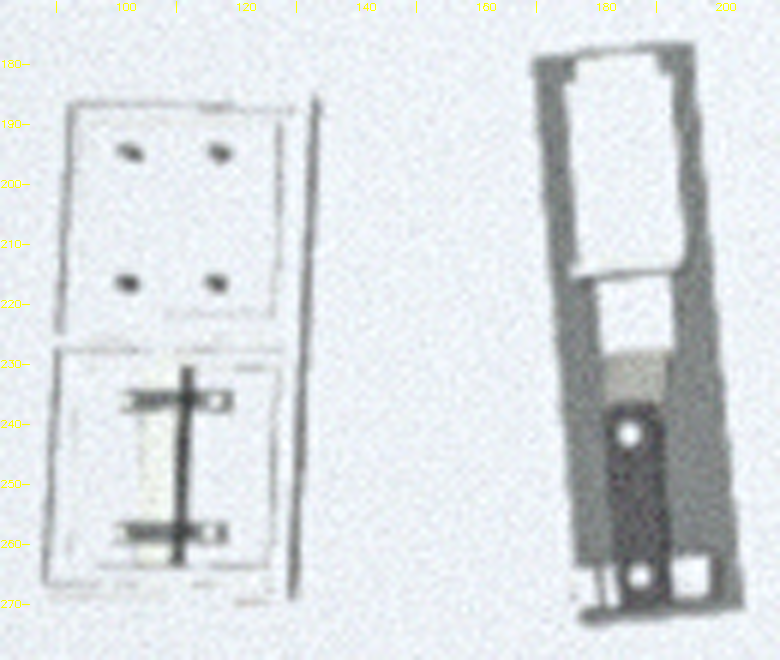

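View pics/t2.png

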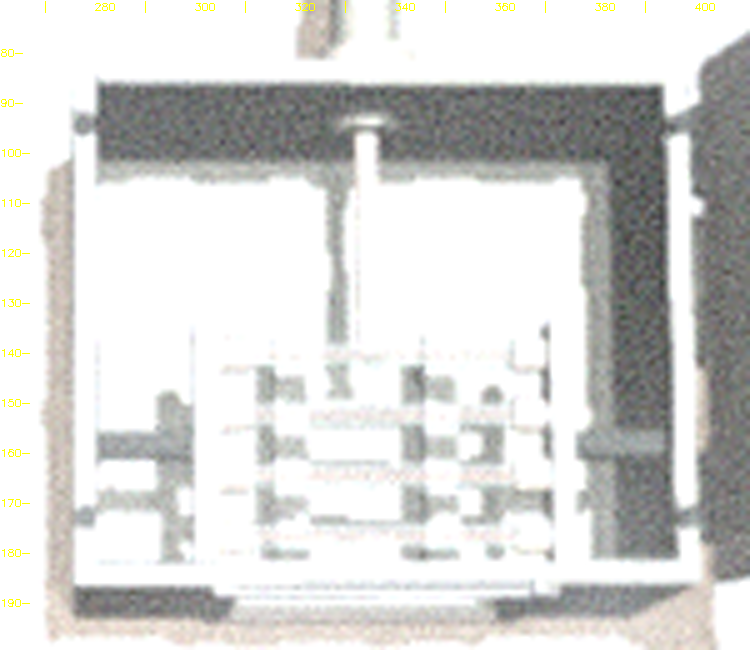

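The crop is saturated, so I'll redo it with less gain.

Run:
```python
from h import *
c=read_camera("top")
print(c["frame"][200,90:135].mean(1).astype(int)); print(c["frame"][250,85:140].mean(1).astype(int))
print(c["frame"][255,170:210].mean(1).astype(int));print(c["frame"][200,165:205].mean(1).astype(int))
def st(u0,v0,u1,v1,k,name,lo,hi):
    f=c["frame"].astype(float); f=np.clip((f-lo)/(hi-lo)*255,0,255).astype(np.uint8); crop(dict(c,frame=f),u0,v0,u1,v1,k,name,1)
st(80,175,140,275,6,"pics/t3.png",80,180)
st(165,172,210,278,5,"pics/t4.png",20,180)
st(270,75,405,200,5,"pics/t5.png",40,190)
```

```text
[ 98  79 112 112 120 119 124 121 119 117 119 121 121 118 122 121 123 121
 121 120 118 120 117 120 117 120 122 120 125 120 116 121 122 120 121 116
  92 109 122 122 116  77  76 112 123]
[121 120 114  86 109 118 119 119 117 113 118 119 118 119 120 121 117 119
 114 121 119 119 122 114  68  45  83 113 120 124 118 120 121 121 121 119
 125 120 122 117  93 115 123 109  75  92 119 123 118 120 113 119 124 121
 119]
[121 119 122 123 118  89  70  62  63  63  66  63  51  48  46  48  51  42
  50  42  40  47  62  65  69  71  67  65  65  66  67  67  84 115 123 120
 122 124 118 119]
[121 119 119 123 118  97  72  60  65  69  97 117 121 126 122 122 120 121
 122 122 121 119 120 120 121 125 124 115  78  63  66  72  84 115 123 124
 123 118 118 122]
```

View pics/t3.png

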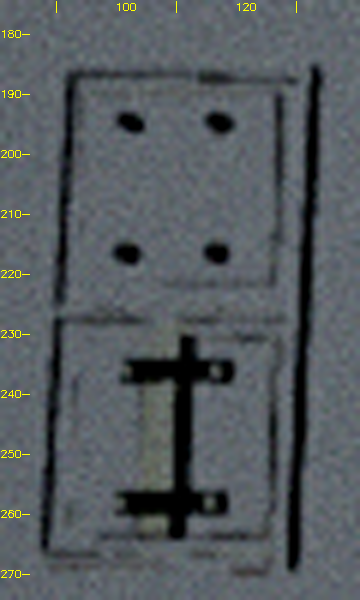

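View pics/t4.png

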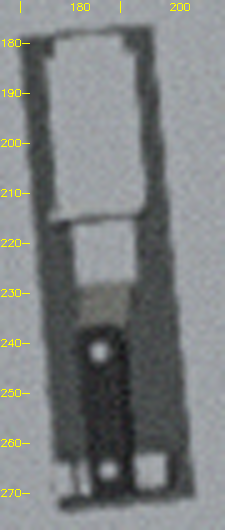

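View pics/t5.png

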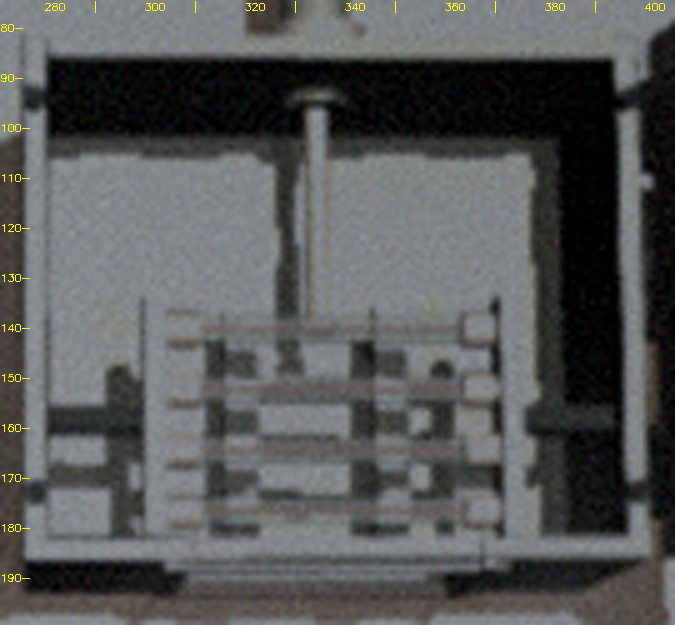

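Run:
```python
from h import *
c=read_camera("top"); s=read_camera("scene")
np.set_printoptions(precision=4,suppress=True)
print("cam",-c["R"].T@c["t"],-s["R"].T@s["t"])
f=c["frame"].astype(int)
# rest mask
g=cv2.GaussianBlur(c["frame"],(0,0),.7).mean(2)
m=((g<95)).astype(np.uint8); m[:, :160]=0;m[:,215:]=0;m[:165]=0;m[285:]=0
m=cv2.morphologyEx(m,cv2.MORPH_CLOSE,np.ones((25,25)))
cs,_=cv2.findContours(m,0,2); k=max(cs,key=cv2.contourArea)
r=cv2.minAreaRect(k); b=cv2.boxPoints(r); print(r)
P=np.array([cast(c,u,v,.005)[:2] for u,v in b]); print(P, P.mean(0)); print(np.linalg.norm(np.roll(P,-1,0)-P,axis=1))
# cream
sat=f[:,:,0]-f[:,:,2]
print(sat[225:270,98:118][::4])
sf=s["frame"].astype(float)
def st(c,u0,v0,u1,v1,k,name,lo,hi):
    f=c["frame"].astype(float); f=np.clip((f-lo)/(hi-lo)*255,0,255).astype(np.uint8); crop(dict(c,frame=f),u0,v0,u1,v1,k,name,1)
st(s,320,170,450,255,6,"pics/s1.png",20,200)
st(s,150,190,300,330,5,"pics/s2.png",20,200)
```

```text
cam [ 0.4474 -0.0111  1.1992] [ 1.4035 -0.0919  1.0994]
((185.57379150390625, 225.3114776611328), (95.78681945800781, 27.52286720275879), 84.80557250976562)
[[0.6354 0.2454]
 [0.6404 0.1774]
 [0.404  0.1576]
 [0.3995 0.2245]] [0.5198 0.2012]
[0.0682 0.2372 0.067  0.2369]
[[ -4  -5  -2  -4  -5  -4  -4  -2 -10  -3  -3  -3  -5  -5  -4  -3  -6  -2
   -1  -5]
 [ -4  -6  -7  -7  -6  -4  -5  -4   0  -1   0   0   1  -2  -2  -3  -4  -6
   -5  -2]
 [ -6  -7  -5  -4  -5  -6  -4  -1  -1  -3   1   0   0   1   0  -9  -4  -6
   -7  -6]
 [ -7  -3  -1  -2   0  -2  -2  -3  -3  -2  -3   0   2  -2   1  -5   1  -3
   -2   3]
 [ -5  -2  -5  -6  -3  -3   3   0  -1  -2  -1  -1  -2  -3  -6  -7  -7  -6
   -6  -7]
 [ -6  -4  -4  -7  -3  -5   2   2   0  -2  -2  -1   3  -1  -7  -5  -3  -7
   -5  -3]
 [ -8  -7  -9  -6  -3  -2   1   1   4  -3  -4  -1  -2  -2  -4  -5  -5  -6
   -4  -5]
 [ -2  -7  -6  -5  -4   1   1  -2   0  -1  -3   2  -3  -5  -5  -6  -2  -3
   -6  -5]
 [ -6  -3   0  -4  -6  -1  -1  -3   0  -2   1  -4   1  -2  -1   0  -5  -4
    0  -1]
 [ -6  -6  -4  -4  -5   0   3  -1   2  -1  -2  -1   0  -5  -5  -6  -4  -3
   -5  -7]
 [ -2  -5  -3  -9  -4  -3  -5  -5   0  -4  -5  -5  -6  -1  -6  -6  -4  -5
   -4  -2]
 [ -3  -5  -3  -3  -2  -2  -2  -3  -5  -4  -6  -5  -7  -5  -4  -3  -4  -4
   -6  -4]]
```

View pics/s1.png

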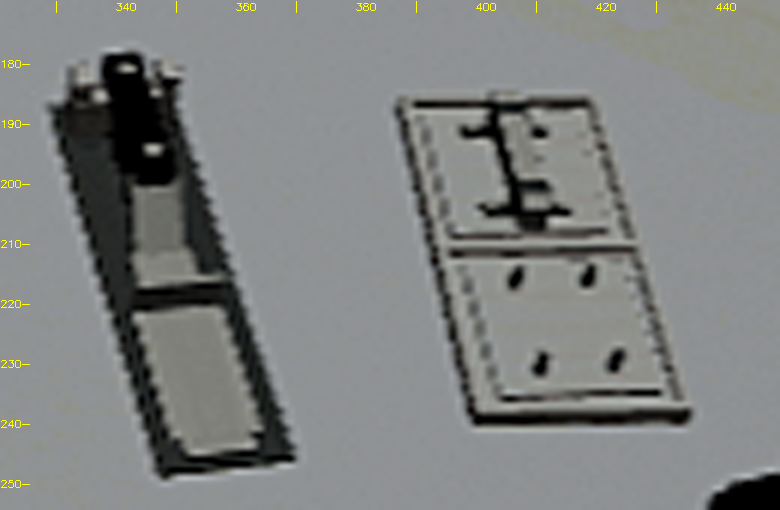

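View pics/s2.png

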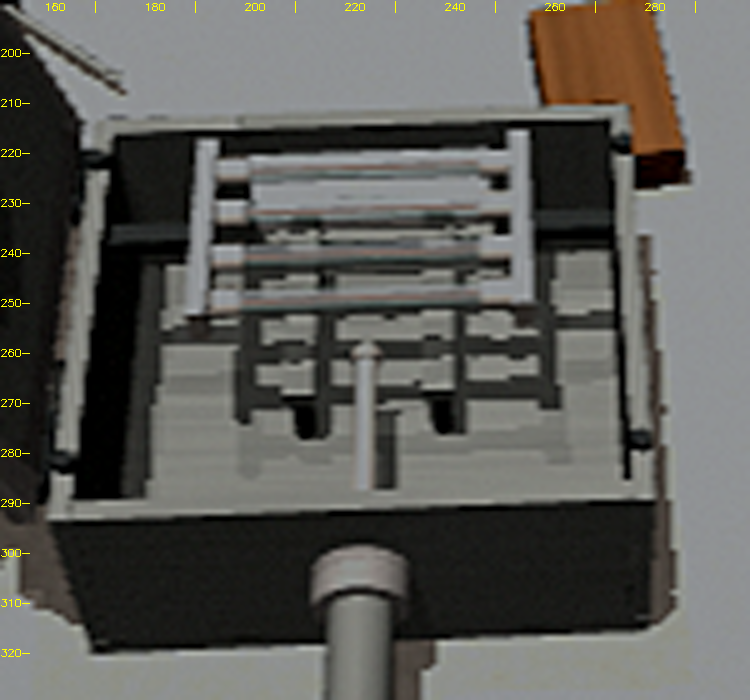

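Run:
```python
from h import *
np.set_printoptions(precision=4,suppress=True)
c=read_camera("top"); s=read_camera("scene")
g=c["frame"].mean(2)
# bar edges
L=[];Rr=[]
for v in list(range(240,255)):
    row=g[v,100:118]; 
    i=np.where(row<80)[0]; 
    a=i[0]; 
    e1=100+a-1+(row[a-1]-80)/(row[a-1]-row[a]); b=i[-1]
    e2=100+b+(80-row[b])/(row[b+1]-row[b]); L.append((v,e1));Rr.append((v,e2))
L=np.array(L);Rr=np.array(Rr)
pl=np.polyfit(L[:,0],L[:,1],1);pr=np.polyfit(Rr[:,0],Rr[:,1],1); print("res",np.std(L[:,1]-np.polyval(pl,L[:,0])),np.std(Rr[:,1]-np.polyval(pr,Rr[:,0])))
for v in (232,247,262): print(v,cast(c,np.polyval(pl,v),v,.028)[:2],cast(c,np.polyval(pr,v),v,.010)[:2])
# bar ends along dark strip
for v in list(range(226,236))+list(range(260,270)):
    u=np.polyval((pl+pr)/2,v); print(v,round(g[v,int(round(u))]),end='; ')
print()
# handle mask
m=(g<56).astype(np.uint8); mm=np.zeros_like(m); mm[225:280,170:210]=m[225:280,170:210]
cs,_=cv2.findContours(mm,0,2);k=max(cs,key=cv2.contourArea);r=cv2.minAreaRect(k);print("handle",r)
print([cast(c,*r[0],z)[:2] for z in(.047,.038)])
d=np.array([np.cos(np.radians(4.93)),np.sin(np.radians(4.93))])
for v in range(170,184): 
    pass
# line profile along paddle axis in image
for v in range(174,240,1): print(v,int(g[v,int(round(182+(v-180)*(6/85.)))]),end='; ')
print()
C=[(169,214),(275.6,210.8),(281,289.6),(159.6,294)]
print("scene rim",[cast(s,*p,.13)[:2] for p in C])
C=[(275,186.5),(400,186.5),(397,83),(275.3,83)]
print("top rim",[cast(c,*p,.13)[:2] for p in C])
```

```text
res 0.12345511957488314 0.050883919459788374
232 [0.5051 0.381 ] [0.5059 0.3805]
247 [0.4691 0.3813] [0.4693 0.382 ]
262 [0.4332 0.3816] [0.4329 0.3835]
226 120; 227 115; 228 111; 229 117; 230 108; 231 85; 232 60; 233 67; 234 69; 235 51; 260 44; 261 58; 262 54; 263 60; 264 81; 265 118; 266 120; 267 123; 268 118; 269 115; 
handle ((186.00222778320312, 254.033203125), (33.991214752197266, 9.977849006652832), 86.18592071533203)
[array([0.4482, 0.193 ]), array([0.4482, 0.1946])]
174 118; 175 122; 176 119; 177 113; 178 99; 179 119; 180 120; 181 121; 182 121; 183 122; 184 121; 185 121; 186 124; 187 125; 188 118; 189 119; 190 124; 191 123; 192 120; 193 121; 194 123; 195 120; 196 121; 197 120; 198 120; 199 123; 200 122; 201 118; 202 121; 203 119; 204 120; 205 119; 206 121; 207 122; 208 119; 209 125; 210 118; 211 125; 212 120; 213 123; 214 112; 215 86; 216 97; 217 121; 218 123; 219 119; 220 124; 221 122; 222 122; 223 119; 224 120; 225 121; 226 121; 227 115; 228 101; 229 93; 230 84; 231 87; 232 85; 233 93; 234 88; 235 85; 236 81; 237 53; 238 45; 239 44; 
scene rim [array([ 0.5878, -0.301 ]), array([ 0.5935, -0.0221]), array([ 0.8321, -0.0264]), array([ 0.826 , -0.3052])]
top rim [array([ 0.5939, -0.0204]), array([ 0.5883, -0.3005]), array([ 0.8268, -0.3042]), array([ 0.8314, -0.0261])]
```

Run:
```python
from h import *
np.set_printoptions(precision=4,suppress=True)
c=read_camera("top"); s=read_camera("scene")
g=c["frame"].mean(2)
A=[];B=[]
for v in range(187,211):
    row=g[v]; T=95
    def edge(a,b,st):
        for u in range(a,b,st):
            if row[u]<T: 
                p=u-st; return p+st*(row[p]-T)/(row[p]-row[u])
    A.append((v,edge(183,165,-1)));B.append((v,edge(183,205,1)))
A=np.array(A,float);B=np.array(B,float)
def fit(A,z):
    P=np.array([cast(c,u,v,z)[:2] for v,u in A]); p=np.polyfit(P[:,0],P[:,1],1); r=P[:,1]-np.polyval(p,P[:,0]); k=abs(r)<2*r.std()+1e-9; p=np.polyfit(P[k,0],P[k,1],1); return p,r.std()
for nm,A_ in (("L",A),("R",B)):
    for z in(.009,.005):
        p,r=fit(A_,z); print(nm,z,"yaw",np.degrees(np.arctan(p[0])),"y@.589",np.polyval(p,.589),r)
print("heel v215.5 top?",cast(c,184.5,214.3,.031)[:2],cast(c,184.5,214.3,.009)[:2],"tip",cast(c,182,178.,.009)[:2])
print("handle front z.047",cast(c,186,236.6,.047)[:2],cast(c,186,236.6,.029)[:2])
# tray lines
for a,b,z in(((132.7,186.7),(128.7,269.2),0),((91.7,187.5),(87.5,266.5),.011),((92,187.3),(129,188.6),.011)):
    P,Q=cast(c,*a,z)[:2],cast(c,*b,z)[:2]; d=P-Q; print(P,Q,np.degrees(np.arctan2(d[1],d[0])))
# rod
print("rod",[cast(c,u,v,.074)[:2] for u,v in((333,97),(332.6,135))])
p=[cast(s,150+x/5,190+y/5,.074)[:2] for x,y in((365,355),(362,480))];print("rod scene",p)
# bar scene: project expected centre
for X in ((.468,.3887,.028),(.508,.3877,.028),(.428,.3897,.028),(.508,.3807,.010),(.428,.3827,.010)): print(proj(s,X),(proj(s,X)-[320,170])*6)
```

```text
L 0.009 yaw 4.037339356591505 y@.589 0.22684819066439285 0.0003600121186225002
L 0.005 yaw 4.037339356591568 y@.589 0.22761448844063598 0.00036122208866808786
R 0.009 yaw 4.985275720406988 y@.589 0.18319220004809714 0.0004658295994267914
R 0.005 yaw 4.985275720406965 y@.589 0.18380385316829284 0.0004673952130061716
heel v215.5 top? [0.544 0.199] [0.5458 0.203 ] tip [0.6363 0.2088]
handle front z.047 [0.4894 0.1928] [0.4901 0.196 ]
[0.6182 0.333 ] [0.4142 0.3416] -2.419369019914132
[0.6166 0.4305] [0.4233 0.438 ] -2.24296130919273
[0.6171 0.4297] [0.6121 0.3389] 86.82540952645452
rod [array([ 0.8148, -0.1643]), array([ 0.7222, -0.1604])]
rod scene [array([ 0.706 , -0.1643]), array([ 0.7799, -0.1658])]
[407.8875 194.4994] [527.3252 146.9966]
[410.9011 204.5332] [545.4063 207.1993]
[404.9795 184.8171] [509.8773  88.9026]
[407.2349 208.5598] [523.4095 231.3587]
[401.4937 188.8806] [488.9624 113.2836]
```

Both views agree. The chamber rim measures 280 × 239 mm, the rest 237 × 67 mm, the bar about 79 mm and the blade 43.6 mm wide.

| Item | Position (m) | Yaw |
|---|---|---|
| Bar centre | (0.468, 0.389) | ≈ -2° |
| Paddle handle | (0.4485, 0.194) | 4.5° |
| Paddle seat | (0.589, 0.205) | 4.5° |
| Stage | (0.656, -0.162) | ≈ -1.1° |

I'll move to a point above the bar.

```bash
cat >> h.py <<'E'
def need(x,y,z,yawdeg):
    o=robot.observe(); p=o["tool_pos"]; yw=o["tool_rot"][2]
    from scipy.spatial.transform import Rotation as Ro
    R=Ro.from_euler("xyz",o["tool_rot"]); d=R.inv().apply(np.array([x,y,z])-p)*100
    T=Ro.from_euler("xyz",[180,0,yawdeg],degrees=True)
    w=np.degrees((R.inv()*T).as_rotvec())
    print("shift cm",d.round(2),"turn",w.round(2),"| pos",p.round(4),"rpy",np.degrees(o["tool_rot"]).round(2),"F",o["contact_force"].round(2),"T",o["torque"].round(2),"open",round(o["opening"],4),"t",round(o["time"],2))
E
python3 -c "
from h import *
need(.468,.389,.12,178); need(.468,.389,.032,178)"
```

```text
shift cm [-25.34   2.83  12.57] turn [  0.     0.   -23.66] | pos [0.2273 0.4732 0.2457] rpy [180.     0.   154.34] F [-0.02  0.16 -0.23] T [ 0.02 -0.04 -0.02] open 0.092 t 0.5
shift cm [-25.34   2.83  21.37] turn [  0.     0.   -23.66] | pos [0.2273 0.4732 0.2457] rpy [180.     0.   154.34] F [-0.02  0.16 -0.23] T [ 0.02 -0.04 -0.02] open 0.092 t 0.5
```

```bash
python3 -m crank '[[-5,0.5,2,0,0,-5,0.49],[-10.5,1.2,5,0,0,-10,0.49],[-16,1.8,8,0,0,-15,0.49],[-21.5,2.4,11,0,0,-20,0.49],[-25.3,2.8,12.5,0,0,-23.6,0.49]]' 30; python3 -m crank '[[0,0,0,0,0,0,0.49],[0,0,0,0,0,0,0.49]]'
python3 - <<'E'
from h import *
need(.468,.389,.06,178)
c=read_camera("top"); s=read_camera("scene")
def st(c,u0,v0,u1,v1,k,name,lo,hi):
    f=c["frame"].astype(float); f=np.clip((f-lo)/(hi-lo)*255,0,255).astype(np.uint8); crop(dict(c,frame=f),u0,v0,u1,v1,k,name,1)
st(c,70,175,200,275,6,"pics/a1.png",20,180); st(s,350,130,460,230,6,"pics/a2.png",20,200)
E
```

```text
time: 1.12
tool_pos: [0.4691, 0.3874, 0.1188]
tool_rot: [-3.14, -0.002, 3.107]
contact_force: [-1.0, 0.3, 0.8]
opening: 0.0474
time: 1.38
tool_pos: [0.4671, 0.3891, 0.1208]
tool_rot: [3.141, -0.0, 3.105]
contact_force: [-0.7, -0.6, 0.2]
opening: 0.0449
shift cm [-0.09 -0.01  6.08] turn [ 0.01 -0.03 -0.1 ] | pos [0.4671 0.3891 0.1208] rpy [ 1.7999e+02 -3.0000e-02  1.7790e+02] F [-0.65 -0.56  0.15] T [0.03 0.02 0.01] open 0.0449 t 1.38
```

View pics/a2.png

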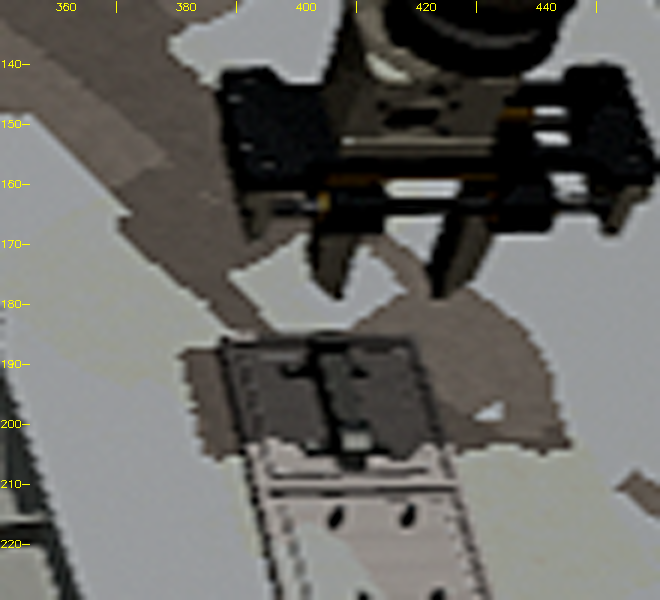

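The scene view shows the fingers about 45 mm apart and centred over the bar, with the finger tips at (405, 178) and (421, 178). I'll descend and grip.

```bash
python3 -m crank '[[0,0,3,0,0,0,0.49],[0,0,6,0,0,0,0.49],[0,0,7.6,0,0,0,0.49],[0,0,8.6,0,0,0,0.49],[0,0,8.8,0,0,0,0.49]]'; python3 -c "
from h import *
need(.468,.389,.032,178)"
```

```text
time: 2.1
tool_pos: [0.4674, 0.3892, 0.0329]
tool_rot: [3.141, 0.0, 3.106]
contact_force: [-0.2, 0.4, 0.3]
opening: 0.0454
shift cm [-0.06 -0.02  0.09] turn [ 0.01  0.01 -0.04] | pos [0.4674 0.3892 0.0329] rpy [1.7999e+02 1.0000e-02 1.7796e+02] F [-0.22  0.38  0.34] T [ 0.07 -0.01 -0.06] open 0.0454 t 2.1
```

```bash
python3 -m crank '[[0,0,0,0,0,0,0.3],[0,0,0,0,0,0,0.1],[0,0,0,0,0,0,0.1],[0,0,0,0,0,0,0.1],[0,0,0,0,0,0,0.1]]' 30;  python3 -m crank '[[0,0,-0.5,0,0,0,0.1],[0,0,-1.5,0,0,0,0.1],[0,0,-3,0,0,0,0.1],[0,0,-4.5,0,0,0,0.1],[0,0,-5,0,0,0,0.1]]'
python3 - <<'E'
from h import *
need(.591,.205,.09,184.5)
c=read_camera("top"); s=read_camera("scene")
def st(c,u0,v0,u1,v1,k,name,lo,hi):
    f=c["frame"].astype(float); f=np.clip((f-lo)/(hi-lo)*255,0,255).astype(np.uint8); crop(dict(c,frame=f),u0,v0,u1,v1,k,name,1)
st(s,350,130,460,230,6,"pics/a3.png",20,200)
E
```

```text
time: 2.72
tool_pos: [0.4677, 0.3889, 0.0331]
tool_rot: [3.141, 0.001, 3.106]
contact_force: [-0.3, -1.9, 3.0]
opening: 0.0139
time: 3.35
tool_pos: [0.4681, 0.3895, 0.0846]
tool_rot: [3.14, 0.002, 3.106]
contact_force: [-0.1, 0.2, -1.1]
opening: 0.0136
shift cm [-12.94 -17.99  -0.54] turn [ 0.09  0.14 -6.55] | pos [0.4681 0.3895 0.0846] rpy [1.7990e+02 1.3000e-01 1.7795e+02] F [-0.11  0.22 -1.14] T [ 0.05 -0.08 -0.03] open 0.0136 t 3.35
```

View pics/a3.png

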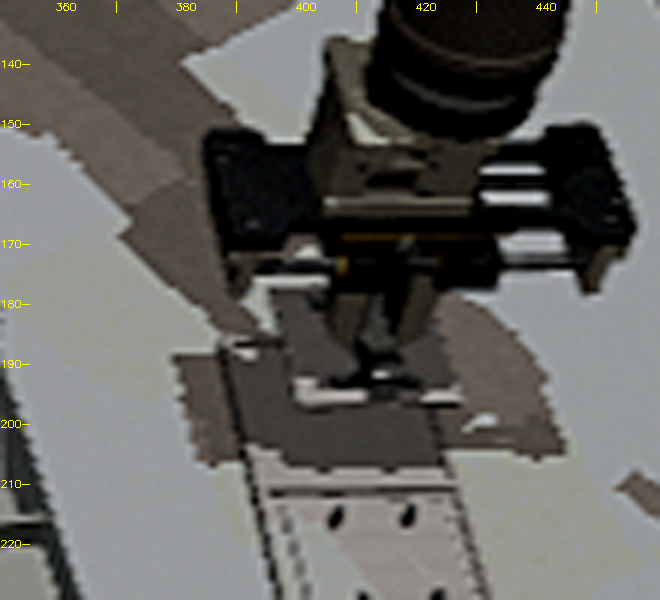

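The bar is held with the jaws 13.6 mm apart, and the plate hangs level. Next I'll carry it above the blade.

```bash
python3 -m crank '[[-2,-3,-0.5,0,0,-1.5,0.1],[-5,-7,-0.5,0,0,-3,0.1],[-8,-11.2,-0.5,0,0,-4.5,0.1],[-11,-15.4,-0.5,0,0,-6,0.1],[-12.9,-18,-0.5,0,0,-6.5,0.1]]';python3 -m crank '[[0,0,0,0,0,0,0.1],[0,0,0,0,0,0,0.1]]'
python3 - <<'E'
from h import *
need(.591,.205,.036,184.5)
c=read_camera("top"); s=read_camera("scene")
def st(c,u0,v0,u1,v1,k,name,lo,hi):
    f=c["frame"].astype(float); f=np.clip((f-lo)/(hi-lo)*255,0,255).astype(np.uint8); crop(dict(c,frame=f),u0,v0,u1,v1,k,name,1)
st(s,310,150,420,250,6,"pics/a4.png",20,200);st(c,150,165,230,275,5,"pics/a5.png",20,180)
E
```

```text
time: 4.08
tool_pos: [0.5909, 0.2021, 0.0871]
tool_rot: [-3.141, -0.001, -3.065]
contact_force: [-0.1, 0.7, -0.9]
opening: 0.0136
time: 4.32
tool_pos: [0.5892, 0.2048, 0.0872]
tool_rot: [3.141, -0.001, -3.064]
contact_force: [0.1, 0.5, -1.2]
opening: 0.0139
shift cm [-0.18  0.01  5.12] turn [ 0.02 -0.08 -0.07] | pos [0.5892 0.2048 0.0872] rpy [ 1.7998e+02 -8.0000e-02 -1.7557e+02] F [ 0.06  0.47 -1.22] T [ 0.07 -0.03 -0.02] open 0.0139 t 4.33
```

View pics/a4.png

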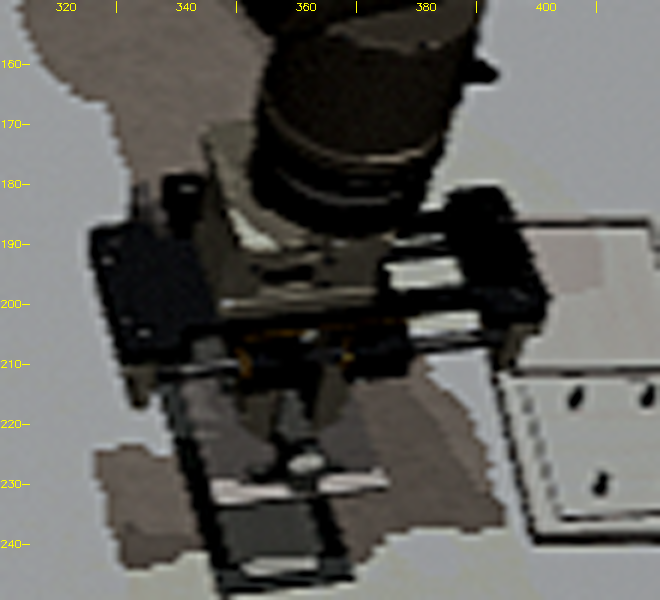

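View pics/a5.png

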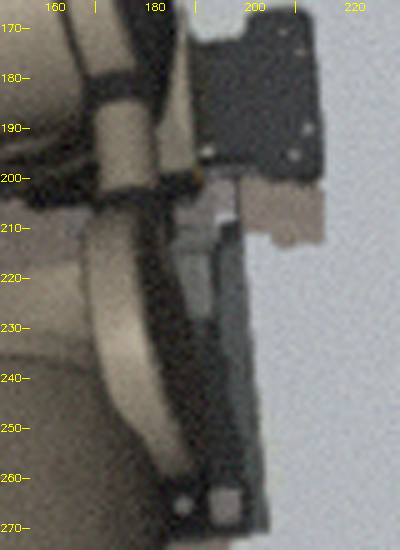

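Run:
```python
from h import *
s=read_camera("scene")
for p in((345,231.7),(374.7,229.7)): print(cast(s,*p,.062).round(4))
```

```text
[0.6223 0.1669 0.062 ]
[0.6204 0.2496 0.062 ]
```

Run:
```python
from h import *
s=read_camera("scene")
crop(s,335,215,385,250,15,"pics/a6.png",1.5)
g=s["frame"].mean(2)
for v in range(225,238): print(v,g[v,340:382].astype(int))
```

```text
225 [22 23 12 45 68 67 65 65 65 66 65 65 65 65 69 59 30  6 24 22 28 66 65 41
 56 63 62 62 61 60 62 62 60 68 73 70 73 73 73 73 74 74]
226 [ 14  28  25  38  60  68  66  65  67  65  66  65  67  67  68  64  35   3
  48  60  95 121 121  89  32  47  60  63  66  65  64  63  64  69  70  71
  69  70  69  69  71  73]
227 [ 25  24  27  14  52  70  64  64  63  64  65  58  57  57  46  39  16   7
  83 118 121 119 119 100  44  60  60  46  63  63  59  58  58  62  69  70
  69  71  72  74  74  71]
228 [ 29  19  18  13  66  79  65  65  65  66  59  32  40  56  38  21   8   4
  42  81  85  58  37  32  30  26  10  29  52  58  54 102 131 116  85  70
  73  71  73  73  70  68]
229 [ 64  13  18  16  39  61  62  61  64  63  66  42  13  21  15   9  12  20
  28  35  33  34  31  55 111 135 132 132 131 128 128 125 125 122  97  71
  73  73  74  71  71  70]
230 [ 73  33  19  18  12 108 137 132 132 101  55  59  45  31  43  55 115 103
  29  40  39  36  33 104 132 125 124 123 125 128 128 128 131 136 109  71
  73  72  70  71  71  71]
231 [ 67  30  17  21  15 108 134 125 122 126 131 132 135 135 134 134 133 109
  56  34  
[... 272 characters left out ...]
5  65  17  18  16  35 111 142 139 129 113  95  69  46  32  32  38  37
  31  41  46  25  15  14  34  65  78  76  77  74  72  69  70  71  70  68
  73  73  73  74  74  74]
234 [85 67 23 19 18 23 32 37 35 30 33 36 42 52 55 55 54 53 57 59 65 51 20 15
 15 58 78 72 71 71 75 75 74 74 74 72 71 72 73 73 71 71]
235 [85 77 51 23 20 10 39 59 57 55 57 54 55 54 56 55 56 54 57 58 59 42 16 20
 13 44 68 74 69 68 73 74 74 76 76 70 69 71 72 73 72 72]
236 [84 89 64  8 19 18 48 64 56 57 56 56 56 56 56 56 56 53 55 56 58 51 30 21
 19 36 66 77 74 73 72 73 72 71 72 73 70 70 69 72 71 70]
237 [83 85 68 27 17 17 31 54 57 58 57 57 56 54 55 55 57 54 54 56 56 64 48 20
 17 16 57 78 75 74 70 71 74 75 74 70 73 67 67 69 68 68]
```

View pics/a6.png

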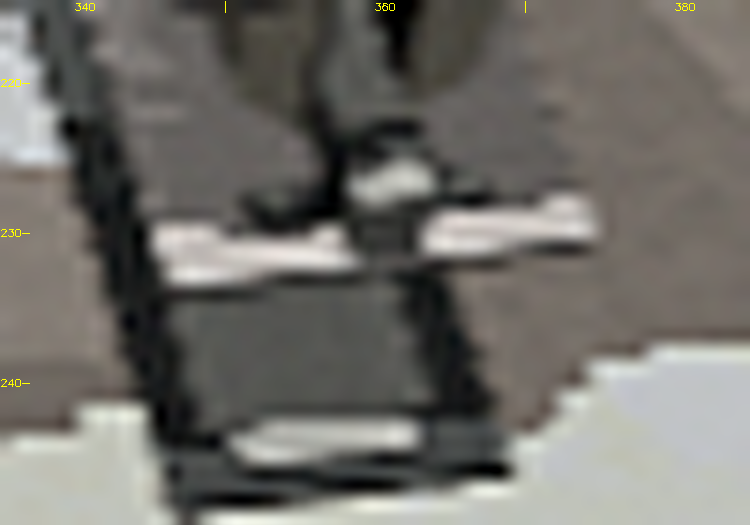

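Run:
```python
from h import *
s=read_camera("scene")
for p in((346,233.5),(373.7,230.6)): print(cast(s,*p,.064).round(4))
# blade tip now, z .009: bright strip end row
for p in((350.5,245),(362,243.5)): print("blade tip",cast(s,*p,.009).round(4))
```

```text
[0.6301 0.1681 0.064 ]
[0.6249 0.2456 0.064 ]
blade tip [0.63   0.1878 0.009 ]
blade tip [0.6268 0.2212 0.009 ]
```

Run:
```python
from h import *
s=read_camera("scene")
g=s["frame"].mean(2)
for v in range(238,252): print(v,g[v,348:368].astype(int))
for p in((352,245.5),(357,245.2),(361,244.7)): print("blade tip",cast(s,*p,.009).round(4))
```

```text
238 [57 55 56 56 54 57 55 56 54 55 54 55 56 60 44 21 19 17 27 61]
239 [61 56 56 57 56 52 56 57 56 56 56 56 58 59 51 31 20 16 37 65]
240 [59 57 55 58 56 56 56 56 55 55 54 56 57 58 54 39 17 19 16 59]
241 [48 57 55 56 55 55 53 55 55 54 55 53 53 53 64 53 20 20 17 28]
242 [43 60 56 55 53 50 48 49 48 48 48 47 49 44 27 16 19 18 16 33]
243 [ 45  45  46  52  46  87 114 113 114 114 114 116 117 126  93  29  52  51
  49  50]
244 [ 15   8  83 119 117 114 113 113 113 115 115 119 122 128 100  43  47  47
  47  41]
245 [ 52  48  46  96 126 126 115  97  81  57  50  36  17  20  22  37  47  47
  44  42]
246 [47 46 38 28 19 21 19 24 38 41 44 46 48 52 49 39 28 21 13  5]
247 [ 48  47  47  47  45  48  49  40  25  13  10   5   8  29  59  72  66  89
 129 144]
248 [ 22  15  11   6  13  26  55  70  91 105 125 144 143 142 140 141 137 136
 134 132]
249 [ 89 129 146 144 143 141 140 138 136 133 132 130 130 131 130 130 128 129
 129 128]
250 [135 133 131 131 129 129 129 129 129 129 128 128 128 128 130 128 127 127
 127 128]
251 [130 128 127 128 128 128 126 127 126 127 127 127 128 129 128 127 128 127
 127 128]
blade tip [0.632  0.1917 0.009 ]
blade tip [0.6318 0.206  0.009 ]
blade tip [0.6308 0.2176 0.009 ]
```

In the scene view the carrier's front edge is at x≈0.6275 and the blade tip at 0.632, so the nominal 5 mm lead is within 1 mm and the sides line up. I'll lower it.

```bash
python3 -m crank '[[-0.1,0,1.5,0,0,0,0.1],[-0.1,0,3,0,0,0,0.1],[-0.1,0,4.2,0,0,0,0.1],[-0.1,0,4.8,0,0,0,0.1],[-0.1,0,4.9,0,0,0,0.1]]'; python3 -m crank '[[0,0,0,0,0,0,0.1],[0,0,0.1,0,0,0,0.1]]';python3 -c "
from h import *
need(.590,.205,.0361,184.5)"
```

```text
time: 5.25
tool_pos: [0.5908, 0.2044, 0.0381]
tool_rot: [-3.142, -0.001, -3.064]
contact_force: [-0.1, 0.6, -0.7]
opening: 0.0138
time: 5.5
tool_pos: [0.5913, 0.2046, 0.0383]
tool_rot: [3.141, 0.001, -3.064]
contact_force: [0.6, 0.2, -1.4]
opening: 0.0137
shift cm [0.13 0.05 0.22] turn [ 0.01  0.07 -0.06] | pos [0.5913 0.2046 0.0383] rpy [ 1.7999e+02  7.0000e-02 -1.7556e+02] F [ 0.61  0.15 -1.41] T [ 0.01 -0.02  0.01] open 0.0137 t 5.5
```

```bash
python3 -m crank '[[0,0,0.1,0,0,0,0.1],[0,0,0.2,0,0,0,0.1],[0,0,0.2,0,0,0,0.1]]';python3 -c "
from h import *
need(.590,.205,.0361,184.5)"; python3 -m crank '[[0,0,0.05,0,0,0,0.1],[0,0,0.05,0,0,0,0.1]]'
```

```text
time: 5.88
tool_pos: [0.5912, 0.2046, 0.0363]
tool_rot: [3.141, 0.001, -3.064]
contact_force: [-0.6, -0.4, 3.0]
opening: 0.0136
shift cm [0.11 0.05 0.02] turn [ 0.01  0.04 -0.05] | pos [0.5912 0.2046 0.0363] rpy [ 1.7999e+02  4.0000e-02 -1.7555e+02] F [-0.61 -0.44  3.05] T [-0.05  0.23  0.01] open 0.0136 t 5.88
time: 6.12
tool_pos: [0.5912, 0.2046, 0.0362]
tool_rot: [3.141, 0.001, -3.064]
contact_force: [-1.4, -0.5, 7.3]
opening: 0.0135
```

The carrier is on the blade: the upward force rose from -1.4 to 7 N at the expected height. I'll release it, lift clear and look.

```bash
python3 -m crank '[[0,0,-0.05,0,0,0,0.25],[0,0,-0.05,0,0,0,0.45],[0,0,-0.05,0,0,0,0.49],[0,0,-0.05,0,0,0,0.49]]';python3 -m crank '[[0,0,-1,0,0,0,0.49],[0,0,-3,0,0,0,0.49],[1,0,-6,0,0,0,0.49],[5,0,-8,0,0,0,0.49],[10,0,-8,0,0,0,0.49]]';python3 - <<'E'
from h import *
need(.4485,.194,.1,184.5)
s=read_camera("scene");c=read_camera("top")
crop(s,310,165,390,255,7,"pics/b1.png",1.5)
crop(c,150,165,230,275,5,"pics/b2.png",1.5)
E
```

```text
time: 6.62
tool_pos: [0.5909, 0.2045, 0.0355]
tool_rot: [3.142, -0.0, -3.064]
contact_force: [-0.5, 0.4, 0.4]
opening: 0.0438
time: 7.25
tool_pos: [0.4919, 0.197, 0.118]
tool_rot: [3.141, 0.005, -3.064]
contact_force: [-0.3, 0.2, 0.0]
opening: 0.0449
shift cm [4.36 0.04 1.78] turn [ 0.06  0.3  -0.08] | pos [0.4919 0.197  0.118 ] rpy [ 179.94    0.3  -175.58] F [-0.33  0.23  0.05] T [0.03 0.02 0.01] open 0.0449 t 7.25
```

View pics/b1.png

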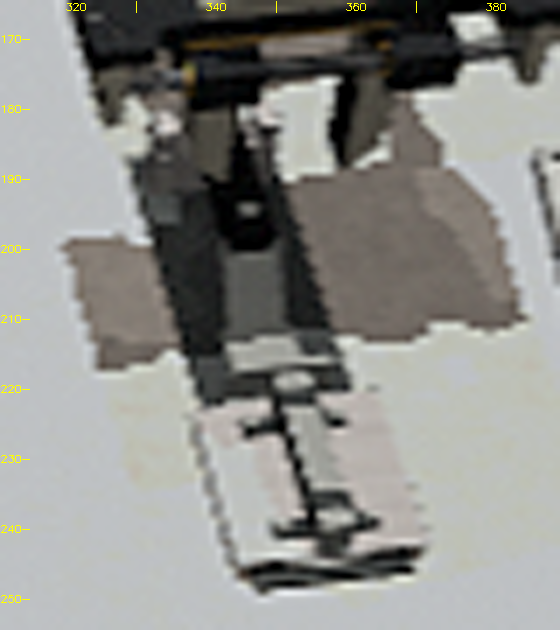

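View pics/b2.png

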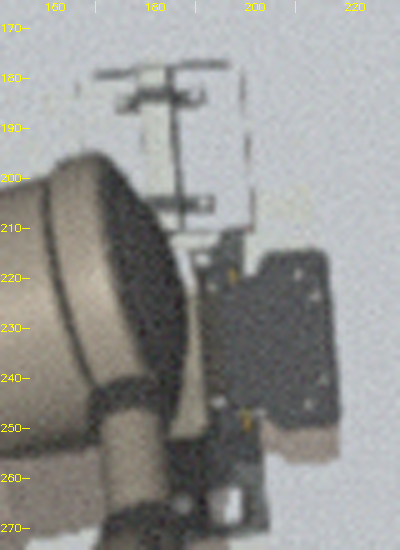

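Run:
```python
from h import *
s=read_camera("scene")
g=s["frame"].mean(2)
for u in (348,352,356,364,368): print(u,[int(x) for x in g[236:252,u]])
for u in (338,340,342): print(u,[int(x) for x in g[214:230,u]])
```

```text
348 [128, 128, 129, 108, 97, 110, 132, 131, 140, 30, 11, 54, 22, 89, 137, 131]
352 [109, 106, 135, 37, 44, 20, 141, 132, 128, 68, 25, 51, 12, 144, 131, 129]
356 [41, 49, 126, 101, 80, 34, 33, 32, 45, 130, 21, 24, 90, 137, 129, 128]
364 [118, 116, 121, 89, 103, 123, 125, 69, 7, 50, 29, 65, 137, 128, 128, 129]
368 [120, 117, 118, 118, 116, 119, 133, 36, 22, 75, 12, 137, 130, 129, 129, 129]
338 [50, 46, 43, 44, 43, 33, 27, 53, 102, 103, 127, 109, 97, 96, 89, 99]
340 [49, 47, 45, 46, 44, 46, 47, 44, 36, 111, 124, 118, 125, 129, 129, 130]
342 [83, 68, 54, 40, 50, 35, 36, 31, 91, 129, 122, 121, 122, 128, 125, 127]
```

Run:
```python
from h import *
s=read_camera("scene")
a=cast(s,348,244.6,.013);b=cast(s,368,242.6,.013);print("front",a,b,np.degrees(np.arctan2(a[0]-b[0],b[1]-a[1])))
print("basefront",cast(s,352,248.6,.0),cast(s,368,246.5,0))
print("rear",cast(s,338,221.5,.013),cast(s,340,222.6,.013),cast(s,342,221.7,.013))
```

```text
front [0.63104325 0.1800315  0.013     ] [0.62762947 0.23748993 0.013     ] 3.4001206547193283
basefront [0.63624479 0.19222692 0.        ] [0.63183222 0.23877175 0.        ]
rear [0.54713266 0.1648136  0.013     ] [0.55154576 0.16999706 0.013     ] [0.54857395 0.17635006 0.013     ]
```

The carrier sits squarely on the blade, about 3 mm forward of nominal, which leaves roughly 6 mm to the heel. That is acceptable because the heel closes the gap on feeding. Next is the handle.

```bash
python3 -m crank '[[2.2,0,0.8,0,0,0,0.49],[4.35,0,1.8,0,0,0,0.49],[4.35,0,4,0,0,0,0.49],[4.35,0,5.5,0,0,0,0.49]]';python3 -m crank '[[0,0,0,0,0,0,0.49]]';python3 - <<'E'
from h import *
need(.4485,.194,.038,184.5)
s=read_camera("scene")
crop(s,300,140,380,230,7,"pics/b3.png",1.5)
E
```

```text
time: 7.95
tool_pos: [0.4493, 0.1936, 0.0603]
tool_rot: [3.141, 0.001, -3.064]
contact_force: [-0.3, -0.1, 0.3]
opening: 0.0452
time: 8.07
tool_pos: [0.4483, 0.1933, 0.0599]
tool_rot: [-3.141, -0.001, -3.064]
contact_force: [0.2, -0.2, 0.1]
opening: 0.0449
shift cm [-0.03  0.07  2.19] turn [-0.01 -0.08 -0.07] | pos [0.4483 0.1933 0.0599] rpy [-1.7999e+02 -8.0000e-02 -1.7557e+02] F [ 0.21 -0.2   0.14] T [ 0.02  0.02 -0.01] open 0.0449 t 8.07
```

View pics/b3.png

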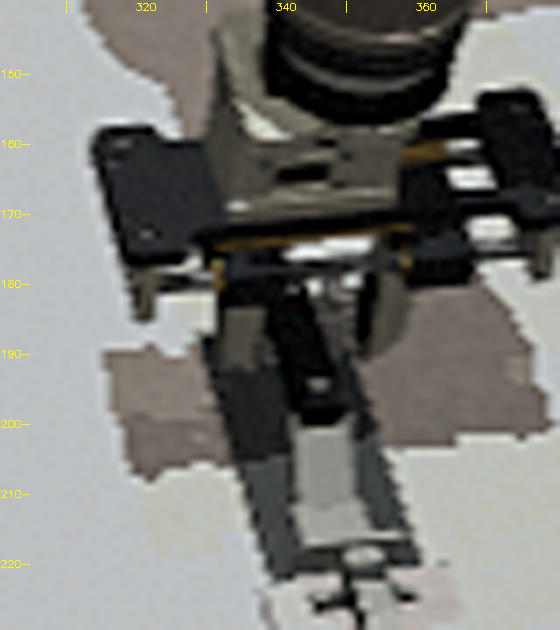

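The fingers straddle the handle. I'll descend and close.

```bash
python3 -m crank '[[0,0.05,1.2,0,0,0,0.49],[0,0.05,1.9,0,0,0,0.49],[0,0.05,2.2,0,0,0,0.40],[0,0.05,2.2,0,0,0,0.32],[0,0.05,2.2,0,0,0,0.26]]' 10; python3 -m crank '[[0,0,0,0,0,0,0.22],[0,0,0,0,0,0,0.15],[0,0,0,0,0,0,0.15],[0,0,0,0,0,0,0.15]]'; python3 -m crank '[[0,0,0,0,0,0,0.1],[0,0,0,0,0,0,0.1],[0,0,0,0,0,0,0.1]]' 60; python3 -c "
from h import *
need(.4485,.194,.094,184.5)"
```

```text
time: 8.75
tool_pos: [0.448, 0.194, 0.0389]
tool_rot: [3.141, 0.0, -3.064]
contact_force: [0.3, 0.1, 0.7]
opening: 0.0251
time: 9.25
tool_pos: [0.4479, 0.1938, 0.0388]
tool_rot: [-3.142, 0.0, -3.064]
contact_force: [-0.5, -2.1, 1.4]
opening: 0.02
time: 9.62
tool_pos: [0.4479, 0.194, 0.0388]
tool_rot: [3.141, 0.0, -3.064]
contact_force: [0.6, -1.9, 2.4]
opening: 0.0195
shift cm [-0.06  0.   -5.52] turn [ 0.01  0.02 -0.06] | pos [0.4479 0.194  0.0388] rpy [ 1.7999e+02  2.0000e-02 -1.7556e+02] F [ 0.6  -1.94  2.36] T [-0.27  0.01 -0.14] open 0.0195 t 9.62
```

```bash
python3 -m crank '[[0,0,-0.2,0,0,0,0.1],[0,0,-0.6,0,0,0,0.1],[0,0,-1.2,0,0,0,0.1],[0,0,-1.6,0,0,0,0.1],[0,0,-1.8,0,0,0,0.1]]';python3 - <<'E'
from h import *
need(.4485,.194,.094,184.5)
s=read_camera("scene");c=read_camera("top")
crop(s,300,140,400,260,5,"pics/b4.png",1.5)
E
```

```text
time: 10.25
tool_pos: [0.4479, 0.194, 0.0571]
tool_rot: [3.141, 0.0, -3.064]
contact_force: [-0.0, -0.1, -2.1]
opening: 0.0195
shift cm [-0.06 -0.   -3.69] turn [ 0.01  0.02 -0.05] | pos [0.4479 0.194  0.0571] rpy [ 1.7999e+02  2.0000e-02 -1.7555e+02] F [-0.01 -0.06 -2.06] T [0.04 0.25 0.01] open 0.0195 t 10.25
```

View pics/b4.png

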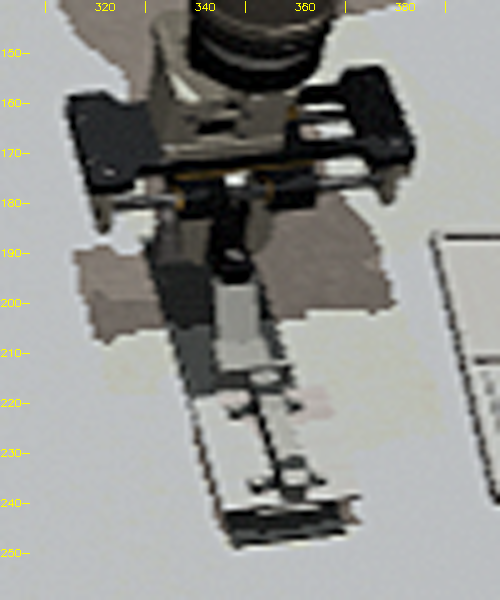

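```bash
python3 - <<'E'
from h import *
s=read_camera("scene")
for X in ((.631,.180,.013),(.6276,.2375,.013)):
    for dz in (0,.0183): print(dz,proj(s,np.add(X,[0,0,dz])).round(1))
g=s["frame"].mean(2)
for u in (346,348,350,365,368,370): print(u,[int(x) for x in g[232:252,u]])
for i in range(3): need(.4485,.194,.094,184.5)
E
python3 -m crank '[[0,0,-0.5,0,0,0,0.1],[0,0,-1,0,0,0,0.1]]'; python3 -m crank '[[0,0,0,0,0,0,0.1],[0,0,0,0,0,0,0.1]]';python3 - <<'E'
from h import *
s=read_camera("scene")
for X in ((.631,.180,.013),(.6276,.2375,.013)):
    for dz in (0,.0283): print(dz,proj(s,np.add(X,[0,0,dz])).round(1))
g=s["frame"].mean(2)
for u in (346,348,350,365,368,370): print(u,[int(x) for x in g[228:252,u]])
need(.4485,.194,.094,184.5)
crop(s,300,140,400,260,5,"pics/b5.png",1.5)
E
```

```text
0 [348.  244.6]
0.0183 [348.8 240.7]
0 [368.  242.6]
0.0183 [369.1 238.7]
346 [126, 125, 127, 125, 127, 128, 125, 125, 130, 144, 13, 15, 20, 15, 30, 52, 50, 98, 134, 128]
348 [127, 124, 126, 126, 130, 132, 129, 128, 131, 120, 7, 19, 20, 18, 50, 46, 21, 88, 136, 127]
350 [126, 126, 127, 128, 81, 31, 73, 135, 136, 83, 9, 16, 19, 17, 51, 49, 8, 142, 132, 127]
365 [125, 124, 124, 115, 95, 131, 128, 143, 12, 16, 14, 17, 52, 49, 20, 87, 135, 128, 127, 128]
368 [125, 123, 125, 125, 125, 125, 130, 97, 50, 59, 63, 55, 37, 74, 11, 136, 130, 128, 127, 126]
370 [126, 125, 124, 125, 124, 126, 131, 46, 113, 111, 110, 59, 60, 136, 130, 128, 128, 127, 126, 127]
shift cm [-0.07  0.   -3.72] turn [ 0.01  0.01 -0.06] | pos [0.4478 0.1939 0.0568] rpy [ 1.7999e+02  1.0000e-02 -1.7556e+02] F [-1.4   0.19 -2.58] T [ 0.03  0.25 -0.02] open 0.0192 t 10.4
shift cm [-0.07  0.   -3.72] turn [ 0.01  0.01 -0.06] | pos [0.4478 0.1939 0.0568] rpy [ 1.7999e+02  1.0000e-02 -1.7556e+02] F [-1.4   0.19 -2.58] T [ 0.03  0.25 -0.02] open 0.0192 t 10.4
shift cm [-0.07  0.   -3.72] turn [ 0.01  0.01 -0.06] | pos [0.4478 0.
[... 614 characters left out ...]
32, 109, 9, 20, 22, 23, 21, 18, 50, 46, 21, 87, 136, 129]
350 [127, 126, 126, 127, 127, 127, 54, 72, 104, 132, 136, 70, 9, 19, 22, 21, 19, 39, 49, 45, 6, 143, 131, 128]
365 [126, 126, 126, 125, 127, 76, 23, 135, 131, 142, 9, 8, 14, 21, 21, 20, 51, 47, 17, 86, 134, 128, 127, 128]
368 [126, 125, 126, 123, 126, 127, 125, 125, 130, 89, 58, 72, 76, 58, 65, 55, 38, 75, 11, 135, 131, 127, 127, 127]
370 [127, 126, 116, 124, 126, 125, 124, 126, 131, 44, 141, 109, 70, 74, 63, 61, 107, 135, 130, 125, 128, 127, 126, 127]
shift cm [-0.08  0.   -2.73] turn [ 0.   -0.01 -0.05] | pos [0.4477 0.1939 0.0667] rpy [ 1.8000e+02 -1.0000e-02 -1.7555e+02] F [-0.55 -0.28 -3.41] T [0.05 0.29 0.03] open 0.0194 t 10.95
```

View pics/b5.png

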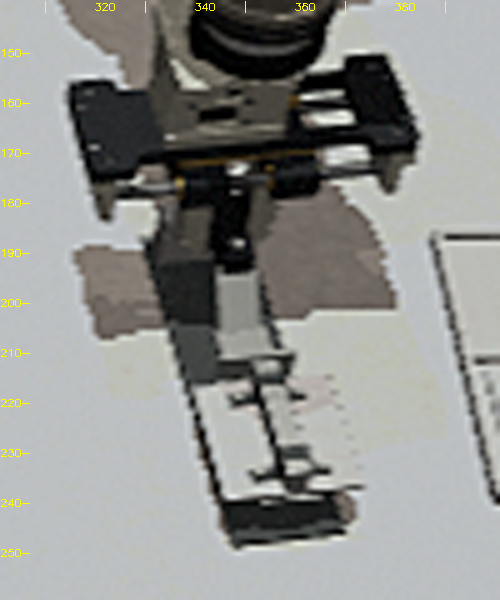

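The lift is good: the force is about -3.4 N, which matches paddle plus carrier, and the tip droops only about 0.6°. I'll trim the pitch while finishing the lift, then retract.

```bash
python3 -m crank '[[0.2,0,-0.4,0,-0.1,0,0.1],[0.6,0,-1.0,0,-0.3,0,0.1],[1.2,0,-1.7,0,-0.5,0,0.1],[1.9,0,-2.3,0,-0.6,0,0.1],[2.7,0,-2.8,0,-0.6,0,0.1]]'; python3 -m crank '[[0.9,0,0,0,0,0,0.1],[1.9,0,0,0,0,0,0.1],[2.9,0,0,0,0,0,0.1],[3.8,0,0,0,0,0,0.1],[4.4,0,0,0,0,0,0.1]]'
python3 - <<'E'
from h import *
need(.375,-.157,.095,178.9)
s=read_camera("scene")
crop(s,270,110,400,250,4,"pics/b6.png",1.5)
E
```

```text
time: 11.58
tool_pos: [0.4204, 0.1918, 0.0953]
tool_rot: [3.141, 0.011, -3.064]
contact_force: [-0.2, -0.4, -2.8]
opening: 0.0194
time: 12.2
tool_pos: [0.3764, 0.1884, 0.0942]
tool_rot: [3.142, 0.01, -3.064]
contact_force: [0.1, -0.6, -2.1]
opening: 0.0196
shift cm [  2.82 -34.42  -0.11] turn [0.03 0.59 5.55] | pos [0.3764 0.1884 0.0942] rpy [ 180.      0.59 -175.55] F [ 0.14 -0.57 -2.13] T [0.06 0.28 0.06] open 0.0196 t 12.2
```

View pics/b6.png

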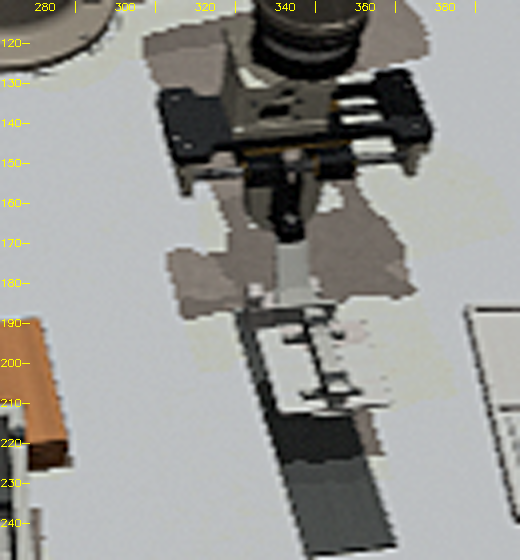

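```bash
python3 -m crank '[[0.04,-0.5,0,0,0,0.2,0.1],[0.1,-1.3,0,0,0,0.5,0.1],[0.2,-2.4,0,0,0,0.8,0.1],[0.3,-3.8,0,0,0,1.2,0.1],[0.44,-5.4,0,0,0,1.6,0.1]]'; python3 -m crank '[[0.1,-1.7,0,0,0,0.4,0.1],[0.2,-3.5,0,0,0,0.8,0.1],[0.3,-5.3,0,0,0,1.2,0.1],[0.4,-7.1,0,0,0,1.6,0.1],[0.5,-8.9,0,0,0,2,0.1]]';python3 -m crank '[[0.04,-1.8,0,0,0,0.4,0.1],[0.08,-3.6,0,0,0,0.8,0.1],[0.12,-5.4,0,0,0,1.2,0.1],[0.16,-7.2,0,0,0,1.6,0.1],[0.2,-8.9,0,0,0,1.9,0.1]]'; python3 -c "
from h import *
need(.375,-.157,.095,178.9)"
```

```text
time: 12.88
tool_pos: [0.3769, 0.1331, 0.0942]
tool_rot: [3.141, 0.011, -3.093]
contact_force: [0.3, -0.0, -2.8]
opening: 0.0194
time: 13.5
tool_pos: [0.3761, 0.0437, 0.0942]
tool_rot: [3.141, 0.011, -3.128]
contact_force: [-0.3, -0.3, -3.4]
opening: 0.0195
time: 14.12
tool_pos: [0.3753, -0.0453, 0.0941]
tool_rot: [3.141, 0.011, 3.122]
contact_force: [-0.1, 0.1, -3.1]
opening: 0.02
shift cm [ -0.19 -11.17  -0.1 ] turn [ 0.05  0.61 -0.02] | pos [ 0.3753 -0.0453  0.0941] rpy [179.95   0.61 178.88] F [-0.07  0.09 -3.15] T [0.04 0.3  0.05] open 0.02 t 14.12
```

```bash
python3 -m crank '[[0,-1.6,0,0,0,0,0.1],[0,-3.2,0,0,0,0,0.1],[0,-4.7,0,0,0,0,0.1],[0,-6.1,0,0,0,0,0.1],[0,-7.4,0,0,0,0,0.1]]'; python3 -m crank '[[0,-1.2,0,0,0,0,0.1],[0,-2.2,0,0,0,0,0.1],[0,-3.0,0,0,0,0,0.1],[0,-3.5,0,0,0,0,0.1],[0,-3.75,0,0,0,0,0.1]]'
python3 - <<'E'
from h import *
need(.375,-.157,.095,178.9)
s=read_camera("scene"); c=read_camera("top")
crop(s,150,90,290,260,4,"pics/c1.png",1.5)
crop(c,270,80,410,300,3,"pics/c2.png",1.5)
E
```

```text
time: 14.75
tool_pos: [0.3741, -0.1189, 0.094]
tool_rot: [3.141, 0.011, 3.123]
contact_force: [0.3, -0.5, -2.7]
opening: 0.0196
time: 15.38
tool_pos: [0.3735, -0.1556, 0.0939]
tool_rot: [3.14, 0.01, 3.123]
contact_force: [0.6, -0.2, -2.9]
opening: 0.0193
shift cm [-0.15 -0.14 -0.11] turn [0.07 0.6  0.04] | pos [ 0.3735 -0.1556  0.0939] rpy [179.93   0.6  178.94] F [ 0.58 -0.15 -2.94] T [ 0.08  0.28 -0.06] open 0.0193 t 15.38
```

View pics/c1.png

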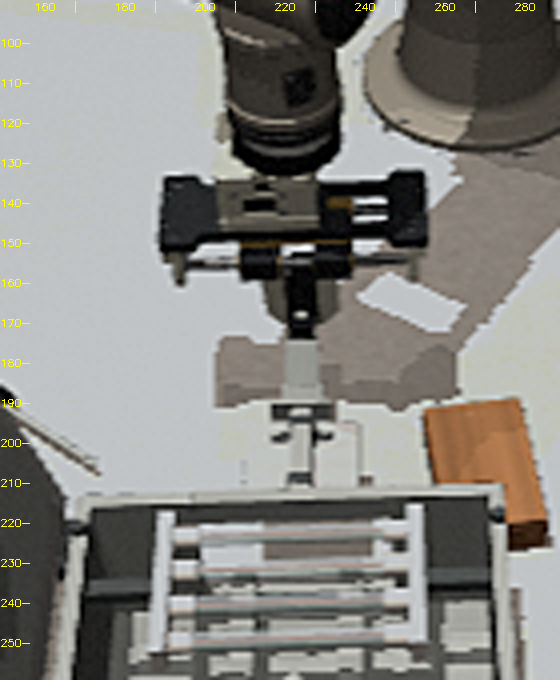

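View pics/c2.png

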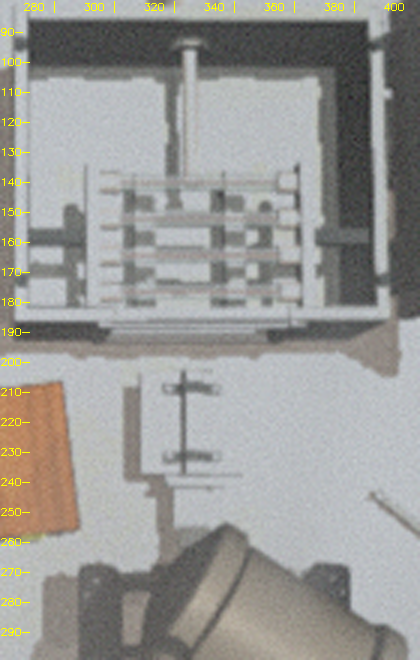

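Run:
```python
from h import *
np.set_printoptions(precision=4,suppress=True)
c=read_camera("top"); g=c["frame"].mean(2)
for v in (206,212,215,218,221,224,227,235): print(v,g[v,308:356].astype(int))
P=[]
for v in range(212,227):
    r=g[v,326:338]; w=np.clip(105-r,0,None); w[w<15]=0; P.append((v,326+(w*np.arange(12)).sum()/w.sum()))
P=np.array(P); p=np.polyfit(P[:,0],P[:,1],1); print(p)
for v in (205,235): print("strip mid",cast(c,np.polyval(p,v),v,.078))
# rod
for v in (100,105,110,115,120,125,130,134): print(v,g[v,322:342].astype(int))
```

```text
206 [123 122 126 127 126 128 129 119 104 119 129 128 128 126 126 129 127 128
 128 128 128 123  86  78 107 119 119 117 119 119 123 127 127 130 127 125
 126 128 128 129 128 127 126 124 130 128 128 128]
212 [128 130 123  98  86  86  88  85  84 120 132 127 126 125 129 127 124 125
 123 124 129 118  81  78 121 130 129 125 128 125 127 125 127 124 124 129
 126 127 124 132 127 126 125 126 127 124 124 129]
215 [125 126 122  96  86  83  86  83  87 122 125 123 125 130 123 127 130 127
 124 129 126 119  88  75 120 130 127 126 126 123 125 132 130 123 125 130
 128 127 127 126 128 130 123 129 123 127 126 132]
218 [126 127 117  96  85  86  88  82  89 123 128 128 127 125 127 126 128 125
 126 126 132 126  85  75 124 131 128 128 124 123 128 124 127 125 127 124
 126 123 129 125 125 128 126 126 130 127 125 127]
221 [126 129 122  98  86  92  89  87  90 118 125 123 124 131 124 128 126 122
 126 129 129 119  83  75 118 130 126 127 129 126 125 127 132 126 132 129
 127 126 127 128 129 126 126 129 125 127 126 131]
224 [125 125 122 100  85  90  88  86  90 119 132 124 123 128 128 126 127 124
 125 123 128 121  88  7
[... 587 characters left out ...]
78 ]
100 [ 48  45  43  50  46  45  39  51  55  96 125 129 120  82  48  52  50  49
  44  45]
105 [ 79  76  73  72  69  71  76  74  83  98 123 129 123  99  78  79  76  80
  78  77]
110 [129 129 121  87  72  74  71  91 116 106 121 129 125 115 122 126 127 123
 123 124]
115 [127 126 121  85  67  68  89 121 122 106 117 128 125 119 126 124 125 125
 120 125]
120 [129 129 123 102  78  69  82 123 123 103 117 121 126 120 124 128 126 130
 126 127]
125 [129 124 128 123  87  73  72  95 118 103 118 127 125 124 123 126 125 126
 123 127]
130 [124 129 122  86  77  71  69  90 113 101 116 123 125 126 125 129 126 127
 124 130]
134 [128 125 124  88  71  72  74  93 116 105 116 125 125 124 125 127 124 125
 120 126]
```

Run:
```python
from h import *
np.set_printoptions(precision=4,suppress=True)
c=read_camera("top"); g=c["frame"].mean(2)
A=[];B=[]
for v in range(209,236):
    r=g[v]; A.append((v,316+(103-r[316])/(r[317]-r[316])))
for v in list(range(211,228))+list(range(233,237)):
    r=g[v]; B.append((v,331+(100-r[331])/(r[332]-r[331])))
A=np.array(A);B=np.array(B)
for M,z,n in((A,.068,"plate L"),(B,.086,"bar top L")):
    P=np.array([cast(c,u,v,z)[:2] for v,u in M]); p=np.polyfit(P[:,0],P[:,1],1); print(n,"yaw",np.degrees(np.arctan(p[0])),"y@.517",np.polyval(p,.517),(P[:,1]-np.polyval(p,P[:,0])).std())
# rod edges at z .074 (side), centre
R=[]
for v in range(107,135):
    r=g[v,329:338]; R.append((v,331.0))
for v in range(98,107):
    r=g[v]; w=np.clip(r[328:339]-r[342],0,None); w[w<12]=0; print(v,328+(w*np.arange(11)).sum()/w.sum(),cast(c,328+(w*np.arange(11)).sum()/w.sum(),v,.074)[:2])
for u,v in((331,110),(331,134)): print("rod dark left line",cast(c,u,v,.074)[:2])
# front/back edges of plate
for v in (200,201,202,203,204,205,234,235,236,237,238,239,240,241,242): print(v,g[v,318:350:3].astype(int))
```

```text
plate L yaw -1.6820822771883435 y@.517 -0.11657251541124386 0.0001525869014714297
bar top L yaw -1.0988491558894116 y@.517 -0.14984238768113867 0.00044867716349868787
98 332.7970204841713 [ 0.8123 -0.1637]
99 332.87014428412874 [ 0.8099 -0.1638]
100 332.7429406037001 [ 0.8074 -0.1634]
101 332.9443207126949 [ 0.805  -0.1638]
102 332.95675675675676 [ 0.8025 -0.1638]
103 332.98996655518397 [ 0.8001 -0.1638]
104 332.9891891891892 [ 0.7976 -0.1637]
105 333.0023419203747 [ 0.7952 -0.1636]
106 333.0375 [ 0.7927 -0.1637]
rod dark left line [ 0.783  -0.1585]
rod dark left line [ 0.7247 -0.1566]
200 [131 125 126 128 131 127 122 122 129 130 126]
201 [127 123 126 125 128 128 129 132 127 130 127]
202 [125 124 125 122 118 124 121 121 125 126 126]
203 [126 121 127 115 108 123 119 112 125 128 124]
204 [129 129 122 123 103 123 118 115 127 128 130]
205 [123 124 130 127  89 131 126 127 127 127 129]
234 [127 124 116 100  77 122 121 111 119 124 125]
235 [127 124 127 128  88 130 125 127 127 128 128]
236 [126 127 123 126  93 130 129 129 125 127 127]
237 [117 118 114 122  91 115 118 120 123 122 117]
238 [ 88  90  90 116  95 103  99 107 118 118 112]
239 [ 82  79  80 127 122 123 122 120 123 126 124]
240 [ 96  83  86 127 126 128 127 128 126 125 127]
241 [113  84  85 120 116 117 118 116 119 125 127]
242 [120  85  88  98 107 106 107  98 116 126 122]
```

The carrier centreline at x=0.517 is y≈-0.1567, and the rod/chamber axis there is about -0.1588. I'll shift 2 mm in -y, raise 2 mm and feed in to about 10 mm short of the earliest possible contact.

```bash
python3 -m crank '[[0,-0.1,-0.1,0,0,0,0.1],[0,-0.2,-0.2,0,0,0,0.1],[-0.4,-0.2,-0.2,0,0,0,0.1],[-1.2,-0.2,-0.2,0,0,0,0.1],[-2.2,-0.2,-0.2,0,0,0,0.1]]'; python3 -m crank '[[-1.0,0,0,0,0,0,0.1],[-2,0,0,0,0,0,0.1],[-3,0,0,0,0,0,0.1],[-3.8,0,0,0,0,0,0.1],[-4.2,0,0,0,0,0,0.1]]'
python3 - <<'E'
from h import *
need(.4935,-.160,.096,178.9)
s=read_camera("scene"); c=read_camera("top")
crop(s,150,150,290,300,4,"pics/c3.png",1.5)
crop(c,285,120,385,250,5,"pics/c4.png",1.5)
E
```

```text
time: 16.2
tool_pos: [0.3962, -0.1579, 0.0962]
tool_rot: [3.141, 0.011, 3.123]
contact_force: [0.4, 0.7, -2.8]
opening: 0.0195
time: 16.82
tool_pos: [0.4379, -0.1586, 0.0965]
tool_rot: [3.141, 0.01, 3.123]
contact_force: [0.1, 0.4, -3.3]
opening: 0.0195
shift cm [-5.56 -0.04  0.11] turn [0.06 0.6  0.06] | pos [ 0.4379 -0.1586  0.0965] rpy [179.94   0.6  178.96] F [ 0.14  0.43 -3.3 ] T [ 0.02  0.23 -0.02] open 0.0195 t 16.82
```

View pics/c3.png

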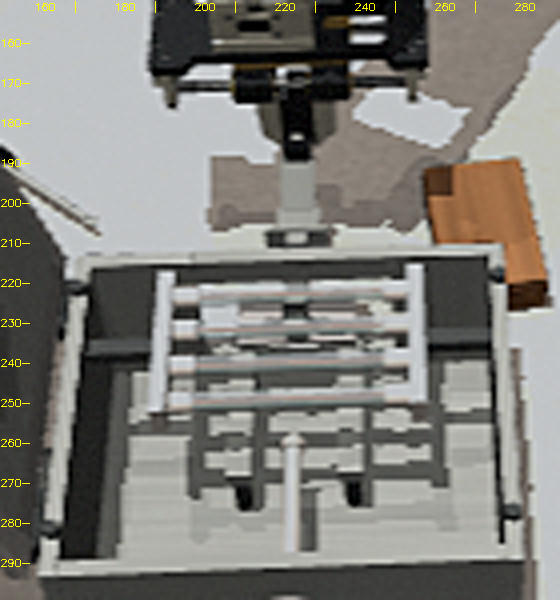

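View pics/c4.png

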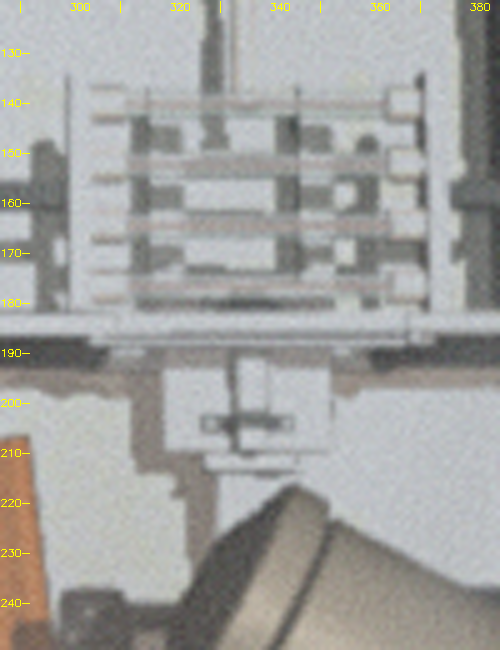

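Run:
```python
from h import *
s=read_camera("scene"); c=read_camera("top")
crop(s,195,250,255,295,12,"pics/c5.png",1.5)
for p in((210.7,270),(238.2,270)): print(cast(s,*p,.055).round(4))
print(cast(s,223.0,265,.074).round(4))
g=c["frame"].mean(2)
for v in (194,196,198,200,207): print(v,g[v,308:356].astype(int))
```

```text
[ 0.7189 -0.1971  0.055 ]
[ 0.7233 -0.1267  0.055 ]
[ 0.7183 -0.1643  0.074 ]
194 [ 85  82  86  78  78  81  79  80  85 106 123 124 124 126 125 125 126 129
 128 122 128 122  90  75 105 127 128 134 130 128 113 127 126 126 126 125
 129 128 127 127 126 129 123  90  80  83  82  79]
196 [ 97  93  92  89  89  82  89  86  93 118 125 127 130 131 130 126 128 129
 127 126 132 128  97  79 103 127 133 130 132 126 117 125 131 132 129 133
 130 130 129 129 129 127 127 100  93  97 100  92]
198 [ 98  97  91  90  89  87  88  89  95 113 125 134 129 129 131 130 130 127
 130 129 131 130 103  79 101 124 128 132 131 125 120 124 132 129 128 126
 131 124 131 125 129 130 126 105  99 102  90  94]
200 [127 126 123  93  88  87  88  84  91 116 130 129 127 131 132 131 129 132
 129 130 130 129 124  87 105 126 129 132 129 128 116 128 129 131 130 130
 130 128 133 130 133 133 129 118 130 129 126 129]
207 [130 129 124  98  90  86  89  88  87 102 126 132 127 129 128 132 129 121
 125 123 124 123 103  84 101 129 134 131 129 129 113 121 130 122 123 120
 132 129 131 130 132 132 125 109 127 130 130 131]
```

View pics/c5.png

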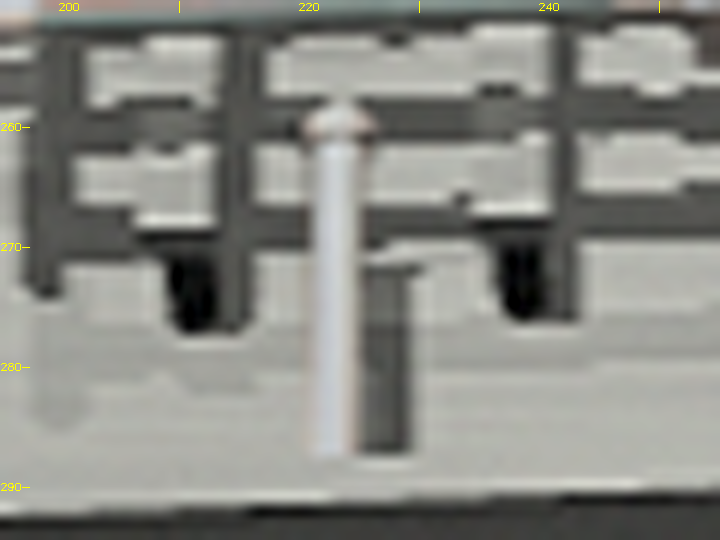

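Run:
```python
from h import *
s=read_camera("scene"); c=read_camera("top")
a,b=cast(s,209.8,267.5,.06),cast(s,237.6,266.5,.06);print(a,b,(a+b)/2)
a,b=cast(c,316.5,198,.070),cast(c,350.6,198,.070);print(a,b,(a+b)/2)
```

```text
[ 0.71446666 -0.19906669  0.06      ] [ 0.71585058 -0.12787356  0.06      ] [ 0.71515862 -0.16347013  0.06      ]
[ 0.57283561 -0.11808188  0.07      ] [ 0.57121141 -0.19856998  0.07      ] [ 0.57202351 -0.15832593  0.07      ]
```

The carrier centreline is about 1.3 mm off in +y. I'll correct that while feeding on to the pre-contact point.

```bash
python3 -m crank '[[-0.4,-0.05,0,0,0,0,0.1],[-1.2,-0.1,0,0,0,0,0.1],[-2.2,-0.13,0,0,0,0,0.1],[-3.2,-0.13,0,0,0,0,0.1],[-4.0,-0.13,0,0,0,0,0.1]]'; python3 -m crank '[[-0.6,0,0,0,0,0,0.1],[-1.0,0,0,0,0,0,0.1],[-1.3,0,0,0,0,0,0.1],[-1.5,0,0,0,0,0,0.1],[-1.5,0,0,0,0,0,0.1]]'
python3 - <<'E'
from h import *
need(.4935,-.160,.096,178.9)
s=read_camera("scene"); c=read_camera("top")
crop(s,170,190,270,290,6,"pics/d1.png",1.5)
crop(c,285,120,385,230,5,"pics/d2.png",1.5)
E
```

```text
time: 17.75
tool_pos: [0.4783, -0.1606, 0.0969]
tool_rot: [3.141, 0.011, 3.123]
contact_force: [0.2, 0.0, -2.4]
opening: 0.0196
time: 18.38
tool_pos: [0.4924, -0.1609, 0.0972]
tool_rot: [3.141, 0.01, 3.123]
contact_force: [-0.2, -0.1, -3.2]
opening: 0.0196
shift cm [-0.11  0.09  0.12] turn [0.06 0.6  0.04] | pos [ 0.4924 -0.1609  0.0972] rpy [179.94   0.6  178.94] F [-0.22 -0.11 -3.23] T [ 0.08  0.24 -0.02] open 0.0196 t 18.38
```

View pics/d1.png

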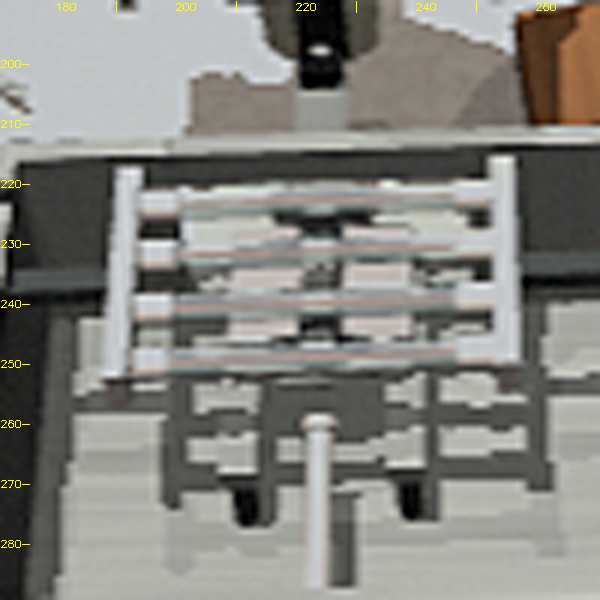

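View pics/d2.png

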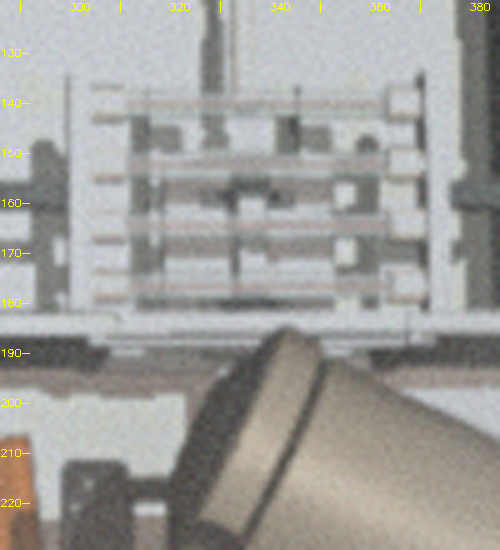

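```bash
python3 -m crank '[[-0.2,0,0.1,0,0,0,0.1],[-0.4,0,0.2,0,0,0,0.1],[-0.6,0,0.2,0,0,0,0.1],[-0.7,0,0.2,0,0,0,0.1]]'; python3 -m crank '[[-0.15,0,0,0,0,0,0.1],[-0.3,0,0,0,0,0,0.1]]';  python3 -m crank '[[-0.15,0,0,0,0,0,0.1],[-0.3,0,0,0,0,0,0.1]]'
python3 - <<'E'
from h import *
need(.4935,-.160,.096,178.9)
s=read_camera("scene")
for p in ((222.5,258.2),(222.5,259.5),(222.5,260.5)): print(cast(s,*p,.074))
crop(s,190,240,250,290,12,"pics/d3.png",1.5)
E
```

```text
time: 18.98
tool_pos: [0.4996, -0.161, 0.0952]
tool_rot: [3.141, 0.011, 3.123]
contact_force: [0.2, 0.3, -2.4]
opening: 0.0196
time: 19.23
tool_pos: [0.5025, -0.1611, 0.0953]
tool_rot: [3.141, 0.011, 3.123]
contact_force: [-0.3, -0.9, -2.6]
opening: 0.0194
time: 19.48
tool_pos: [0.5055, -0.1611, 0.0953]
tool_rot: [3.141, 0.011, 3.123]
contact_force: [-0.2, 0.6, -3.1]
opening: 0.0198
shift cm [ 1.21  0.09 -0.08] turn [0.06 0.6  0.05] | pos [ 0.5055 -0.1611  0.0953] rpy [179.94   0.6  178.94] F [-0.22  0.65 -3.11] T [-0.02  0.31 -0.03] open 0.0198 t 19.48
[ 0.69730882 -0.165609    0.074     ]
[ 0.70133554 -0.16560525  0.074     ]
[ 0.70442152 -0.16560237  0.074     ]
```

View pics/d3.png

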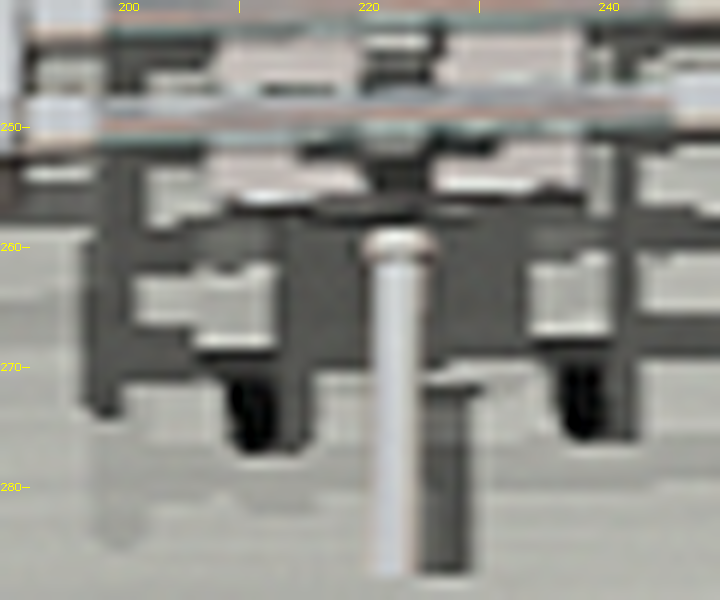

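The bar's dark end (u≈222.7, v≈254) lines up with the rod tip (u≈222.3, v≈259). I'll keep creeping in.

```bash
for i in 1 2; do :; done; python3 -m crank '[[-0.15,0,0,0,0,0,0.1],[-0.3,0,0,0,0,0,0.1]]';  python3 -m crank '[[-0.15,0,0,0,0,0,0.1],[-0.3,0,0,0,0,0,0.1]]'; python3 -c "
from h import *
s=read_camera('scene')
crop(s,190,240,250,290,12,'pics/d4.png',1.5)"
```

```text
time: 19.77
tool_pos: [0.5085, -0.1612, 0.0953]
tool_rot: [3.141, 0.01, 3.123]
contact_force: [0.7, 0.9, -2.9]
opening: 0.0192
time: 20.02
tool_pos: [0.5116, -0.1613, 0.0954]
tool_rot: [3.141, 0.011, 3.123]
contact_force: [-0.1, -0.5, -3.6]
opening: 0.0194
```

View pics/d4.png

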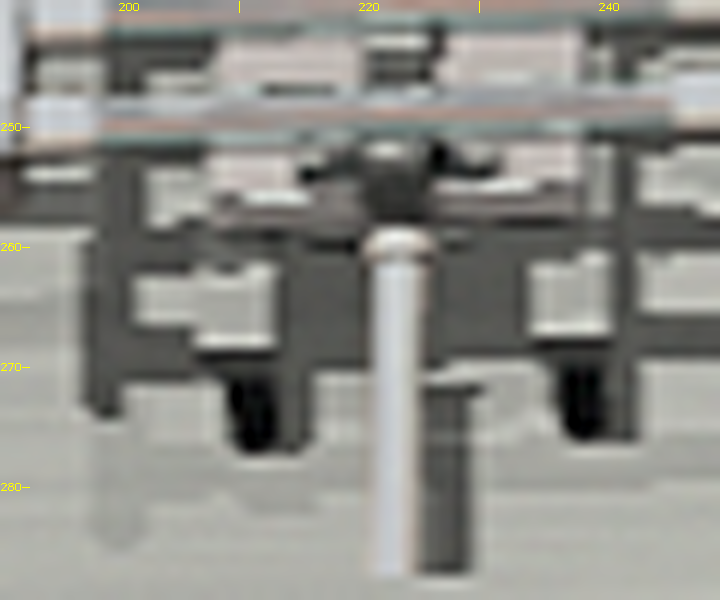

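```bash
python3 -m crank '[[-0.1,0,0,0,0,0,0.1],[-0.2,0,0,0,0,0,0.1]]';  python3 -m crank '[[-0.1,0,0,0,0,0,0.1],[-0.2,0,0,0,0,0,0.1]]';python3 -m crank '[[-0.1,0,0,0,0,0,0.1],[-0.2,0,0,0,0,0,0.1]]'; python3 -c "
from h import *
s=read_camera('scene')
crop(s,190,240,250,290,12,'pics/d5.png',1.5)"
```

```text
time: 20.32
tool_pos: [0.5135, -0.1613, 0.0954]
tool_rot: [3.14, 0.01, 3.123]
contact_force: [0.6, 0.9, -3.2]
opening: 0.0197
time: 20.58
tool_pos: [0.5155, -0.1613, 0.0954]
tool_rot: [3.141, 0.011, 3.123]
contact_force: [-0.8, -0.3, -2.9]
opening: 0.0198
time: 20.82
tool_pos: [0.5175, -0.1613, 0.0954]
tool_rot: [3.141, 0.01, 3.123]
contact_force: [-0.0, -0.1, -2.7]
opening: 0.0193
```

View pics/d5.png

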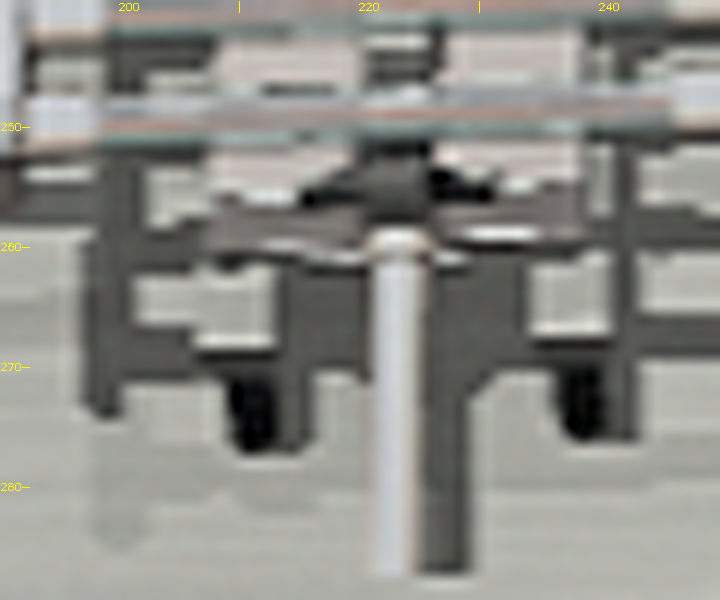

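```bash
python3 -m crank '[[-0.1,0,0,0,0,0,0.1],[-0.2,0,0,0,0,0,0.1]]';  python3 -m crank '[[-0.1,0,0,0,0,0,0.1],[-0.2,0,0,0,0,0,0.1]]';python3 -c "
from h import *
s=read_camera('scene')
crop(s,190,240,250,290,12,'pics/d6.png',1.5)"
```

```text
time: 21.12
tool_pos: [0.5195, -0.1614, 0.0954]
tool_rot: [3.141, 0.01, 3.123]
contact_force: [0.1, 0.1, -2.9]
opening: 0.0197
time: 21.38
tool_pos: [0.5214, -0.1614, 0.0954]
tool_rot: [3.14, 0.01, 3.123]
contact_force: [-0.5, -1.0, -1.6]
opening: 0.0199
```

View pics/d6.png

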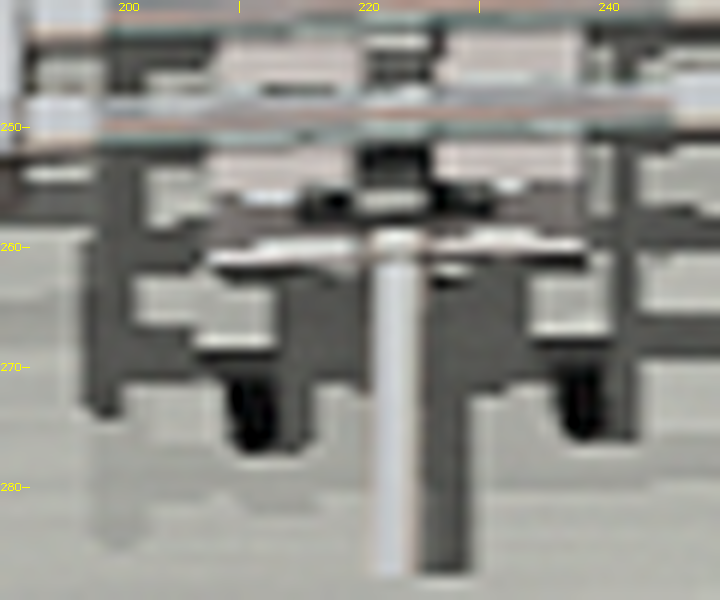

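```bash
python3 -m crank '[[-0.1,0,0,0,0,0,0.1],[-0.2,0,0,0,0,0,0.1]]';  python3 -m crank '[[-0.1,0,0,0,0,0,0.1],[-0.2,0,0,0,0,0,0.1]]';python3 -c "
from h import *
s=read_camera('scene')
crop(s,190,240,250,290,12,'pics/d7.png',1.5); print(s['frame'].mean(2)[254:268,219:227].astype(int))"
```

```text
time: 21.68
tool_pos: [0.5234, -0.1614, 0.0955]
tool_rot: [3.14, 0.01, 3.123]
contact_force: [-0.8, 0.1, -3.3]
opening: 0.0194
time: 21.92
tool_pos: [0.5254, -0.1615, 0.0955]
tool_rot: [3.14, 0.01, 3.123]
contact_force: [-1.2, -1.0, -3.2]
opening: 0.0195
[[ 79  43  43  38  37  41  25 103]
 [ 79  49  54  56  57  53  26  17]
 [ 64 109 125 125 128 114  67   5]
 [ 51  83  90  79  72  63  37  10]
 [ 30  27  30  25  23  33  39  46]
 [ 66  61 117 147 147 128  83  57]
 [115  96 128 130 128 124 100 114]
 [ 93  79  85  99 111  81  43  54]
 [ 81  52 105 140 138 121  74  88]
 [119  85 104 137 136 118  71  90]
 [ 78  61 109 138 136 118  67  38]
 [ 40  43 110 136 136 118  71  50]
 [ 52  49 111 138 136 110  61  51]
 [ 54  56 113 138 136 111  62  55]]
```

View pics/d7.png

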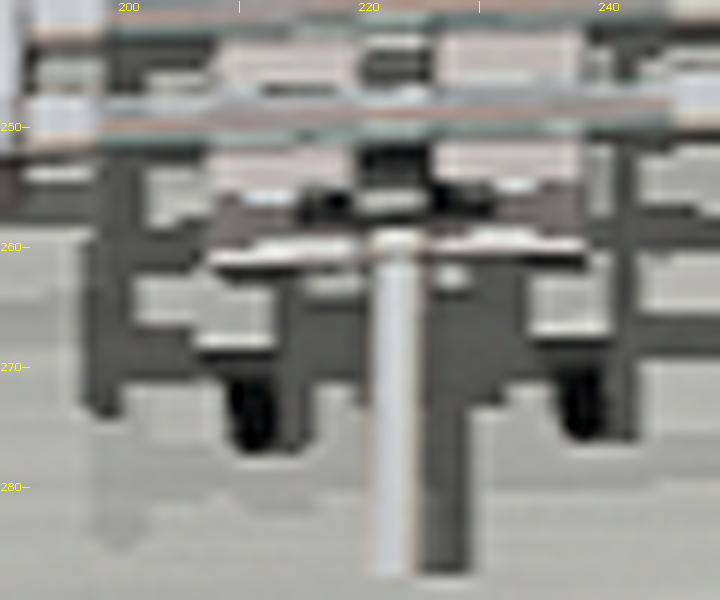

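The carrier's front edge has stayed at v≈261.5 while the blade advanced 4 mm beneath it. So the bar is on the rod and the heel gap is closing. I'll feed on in 1 mm steps.

```bash
python3 -m crank '[[-0.1,0,0,0,0,0,0.1]]';  python3 -m crank '[[-0.1,0,0,0,0,0,0.1]]';python3 -m crank '[[0,0,0,0,0,0,0.1]]'
```

```text
time: 22.1
tool_pos: [0.5264, -0.1615, 0.0955]
tool_rot: [3.14, 0.01, 3.123]
contact_force: [-0.6, 0.2, -2.4]
opening: 0.0195
time: 22.22
tool_pos: [0.5271, -0.1614, 0.0954]
tool_rot: [3.14, 0.01, 3.123]
contact_force: [-3.3, 1.1, -2.6]
opening: 0.0196
time: 22.35
tool_pos: [0.5271, -0.1614, 0.0954]
tool_rot: [3.14, 0.01, 3.123]
contact_force: [-1.6, 0.9, -2.4]
opening: 0.0198
```

```bash
python3 -m crank '[[-0.1,0,0,0,0,0,0.1]]';  python3 -m crank '[[-0.1,0,0,0,0,0,0.1]]';python3 -m crank '[[0,0,0,0,0,0,0.1]]';python3 -c "
from h import *
s=read_camera('scene')
crop(s,190,240,250,290,12,'pics/d8.png',1.5); print(s['frame'].mean(2)[254:268,219:227].astype(int))"
```

```text
time: 22.48
tool_pos: [0.5277, -0.1614, 0.0953]
tool_rot: [3.14, 0.009, 3.123]
contact_force: [-5.0, -0.1, -2.2]
opening: 0.0192
time: 22.6
tool_pos: [0.5289, -0.1614, 0.0954]
tool_rot: [3.14, 0.009, 3.123]
contact_force: [-3.9, -0.5, -2.5]
opening: 0.0194
time: 22.72
tool_pos: [0.5292, -0.1615, 0.0954]
tool_rot: [3.14, 0.01, 3.123]
contact_force: [-4.6, 1.0, -2.5]
opening: 0.0197
[[ 75  12  21  22  21  19  10 100]
 [ 82  42  56  56  59  52  27 100]
 [ 65 109 122 122 123 111  65   6]
 [ 66 110 122 124 129 115  69   9]
 [ 35  47  27  10  11  10   5   7]
 [ 58  43  34  71  79  55  47  60]
 [123  93 125 146 145 135 100 109]
 [102  94 114  95  94 104  88 107]
 [ 43  28 105 140 139 110  55  41]
 [113  82 105 137 137 119  71  86]
 [115  84 104 137 135 117  69  90]
 [110  79 111 136 135 117  68  71]
 [ 31  30 107 138 135 111  56  40]
 [ 56  58 111 138 136 111  63  55]]
```

View pics/d8.png

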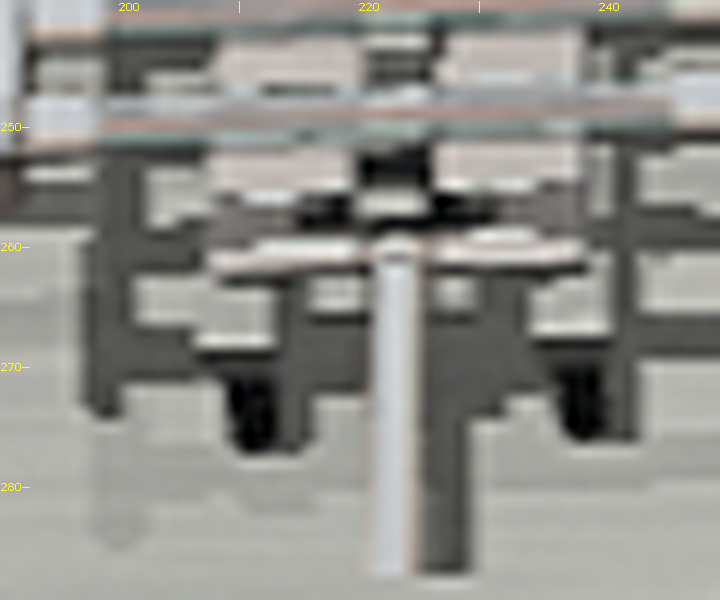

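The force is -4 to -5 N and the rod tip has moved about 0.5 px (≈1.5–2 mm). A further 1.5 mm makes about 3 mm.

```bash
python3 -m crank '[[-0.1,0,0,0,0,0,0.1],[-0.15,0,0,0,0,0,0.1],[-0.15,0,0,0,0,0,0.1]]';python3 -c "
from h import *
need(.53,-.1615,.09,178.9)
s=read_camera('scene'); c=read_camera('top')
print(s['frame'].mean(2)[254:268,219:227].astype(int))
crop(c,285,120,385,230,5,'pics/d9.png',1.5)
for X in ((.70,-.163,.074),(.7033,-.163,.074),(.7,-.123,.069),(.70,-.123,.064)): print(proj(s,X).round(2))"
```

```text
time: 23.15
tool_pos: [0.5309, -0.1616, 0.0955]
tool_rot: [3.14, 0.01, 3.123]
contact_force: [-5.3, 1.7, -2.2]
opening: 0.0195
shift cm [0.1  0.01 0.55] turn [0.06 0.59 0.05] | pos [ 0.5309 -0.1616  0.0955] rpy [179.94   0.59 178.95] F [-5.29  1.7  -2.22] T [0.16 0.98 0.09] open 0.0195 t 23.15
[[ 75  15  20  23  21  19  28 103]
 [ 80  21  21  30  35  28  11 101]
 [ 68 109 124 122 124 113  63  22]
 [ 62 105 116 115 118 107  63   7]
 [ 73 116 127 111 100  90  46   7]
 [ 24  25  23  26  26  26  32  36]
 [123  70  88 134 133 109  77 105]
 [101  95 133 143 143 138 101 104]
 [121  99  88  80  72  59  61  90]
 [ 54  43 107 141 141 121  71  67]
 [116  83 104 137 136 118  69  87]
 [116  99 115 137 137 117  70  94]
 [ 37  33 106 138 136 109  46  18]
 [ 55  55 112 137 136 112  63  57]]
[223.52 259.02]
[223.52 260.08]
[239.21 259.31]
[239.29 260.41]
```

View pics/d9.png

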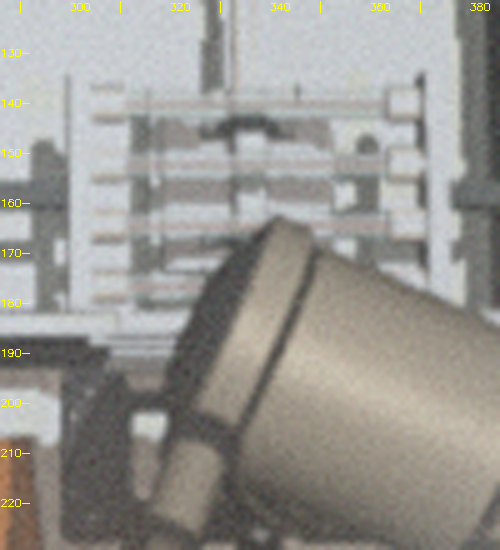

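The rod tip has moved about 1.0–1.1 px, which is roughly 3.3 mm. That is enough. I'll ease off the heel pressure so the carrier lowers freely.

```bash
python3 -m crank '[[0.04,0,0,0,0,0,0.1],[0.04,0,0,0,0,0,0.1]]'; python3 -m crank '[[0.03,0,0,0,0,0,0.1],[0.03,0,0,0,0,0,0.1]]'
```

```text
time: 23.5
tool_pos: [0.5309, -0.1617, 0.0957]
tool_rot: [3.141, 0.011, 3.123]
contact_force: [-2.0, 0.6, -3.8]
opening: 0.0194
time: 23.75
tool_pos: [0.5308, -0.1618, 0.0958]
tool_rot: [3.141, 0.012, 3.123]
contact_force: [-0.6, 0.4, -3.4]
opening: 0.0196
```

```bash
python3 -m crank '[[0,0,0.1,0,0,0,0.1],[0,0,0.2,0,0,0,0.1],[0,0,0.3,0,0,0,0.1],[0,0,0.4,0,0,0,0.1]]'; python3 -m crank '[[0,0,0.1,0,0,0,0.1],[0,0,0.1,0,0,0,0.1]]';  python3 -m crank '[[0,0,0.1,0,0,0,0.1],[0,0,0.1,0,0,0,0.1]]'; python3 -m crank '[[0,0,0.1,0,0,0,0.1],[0,0,0.1,0,0,0,0.1]]';python3 -c "
from h import *
s=read_camera('scene')
crop(s,190,240,250,290,12,'pics/e1.png',1.5)"
```

```text
time: 24.25
tool_pos: [0.5304, -0.1616, 0.0915]
tool_rot: [3.141, 0.011, 3.123]
contact_force: [0.5, 0.0, -3.1]
opening: 0.0195
time: 24.5
tool_pos: [0.5302, -0.1616, 0.0904]
tool_rot: [3.14, 0.01, 3.123]
contact_force: [0.9, 0.2, -3.4]
opening: 0.0194
time: 24.75
tool_pos: [0.5303, -0.1616, 0.0896]
tool_rot: [3.141, 0.011, 3.123]
contact_force: [-0.6, -0.4, -2.9]
opening: 0.0194
time: 25.0
tool_pos: [0.5303, -0.1616, 0.0886]
tool_rot: [3.141, 0.011, 3.123]
contact_force: [-0.1, 0.4, -2.8]
opening: 0.0194
```

View pics/e1.png

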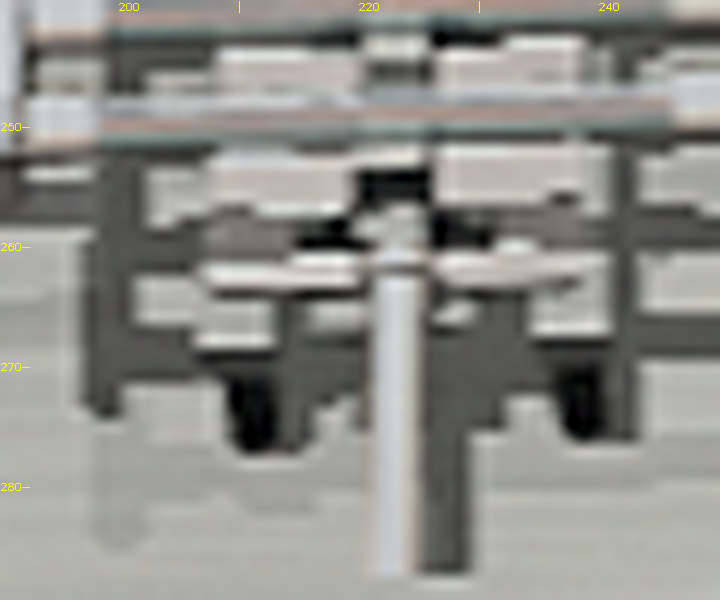

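```bash
python3 -m crank '[[0,0,0.1,0,0,0,0.1],[0,0,0.1,0,0,0,0.1]]';  python3 -m crank '[[0,0,0.1,0,0,0,0.1],[0,0,0.1,0,0,0,0.1]]'; python3 -m crank '[[0,0,0.1,0,0,0,0.1],[0,0,0.1,0,0,0,0.1]]';python3 -m crank '[[0,0,0.1,0,0,0,0.1],[0,0,0.1,0,0,0,0.1]]';python3 -c "
from h import *
s=read_camera('scene')
crop(s,190,240,250,290,12,'pics/e2.png',1.5)"
```

```text
time: 25.3
tool_pos: [0.5304, -0.1616, 0.0876]
tool_rot: [3.141, 0.011, 3.123]
contact_force: [-0.5, 1.1, -1.6]
opening: 0.0196
time: 25.55
tool_pos: [0.5304, -0.1616, 0.0865]
tool_rot: [3.141, 0.011, 3.123]
contact_force: [0.7, -0.6, -2.3]
opening: 0.0195
time: 25.8
tool_pos: [0.5303, -0.1616, 0.0855]
tool_rot: [3.14, 0.01, 3.123]
contact_force: [0.7, 0.7, -2.1]
opening: 0.0197
time: 26.05
tool_pos: [0.5303, -0.1616, 0.0845]
tool_rot: [3.14, 0.01, 3.123]
contact_force: [0.3, -0.2, -1.6]
opening: 0.0197
```

View pics/e2.png

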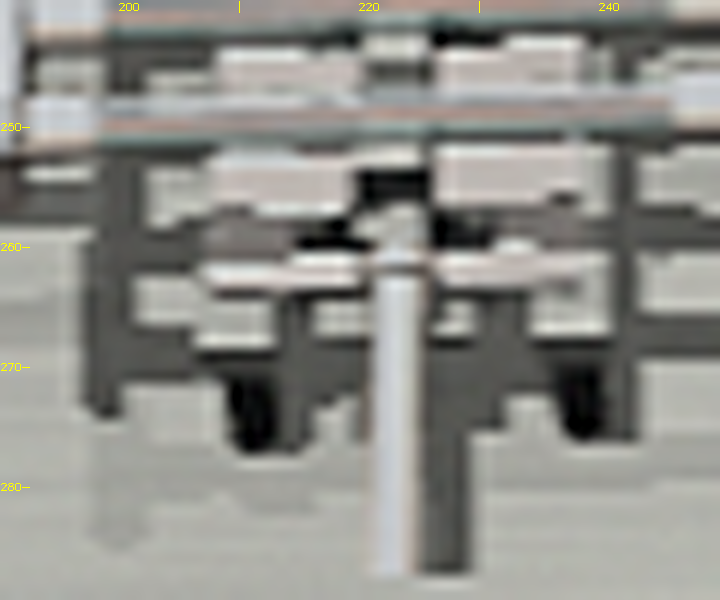

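The carrier has landed: its image stays put while the paddle drops another 4 mm, and the force has fallen to the paddle's weight alone. I'll lower the blade clear and draw it out.

```bash
python3 -m crank '[[0.1,0,0.2,0,0,0,0.1],[0.2,0,0.4,0,0,0,0.1],[0.3,0,0.5,0,0,0,0.1],[0.6,0,0.5,0,0,0,0.1],[1,0,0.5,0,0,0,0.1]]';python3 -c "
from h import *
need(.375,-.158,.0795,178.9)
s=read_camera('scene')
crop(s,190,240,250,290,12,'pics/e3.png',1.5)"
```

```text
time: 26.72
tool_pos: [0.5202, -0.1614, 0.0795]
tool_rot: [3.141, 0.01, 3.123]
contact_force: [-0.4, -0.3, -2.1]
opening: 0.0196
shift cm [14.52  0.07 -0.15] turn [0.06 0.6  0.05] | pos [ 0.5202 -0.1614  0.0795] rpy [179.94   0.6  178.95] F [-0.4  -0.32 -2.15] T [0.08 0.17 0.04] open 0.0196 t 26.73
```

View pics/e3.png

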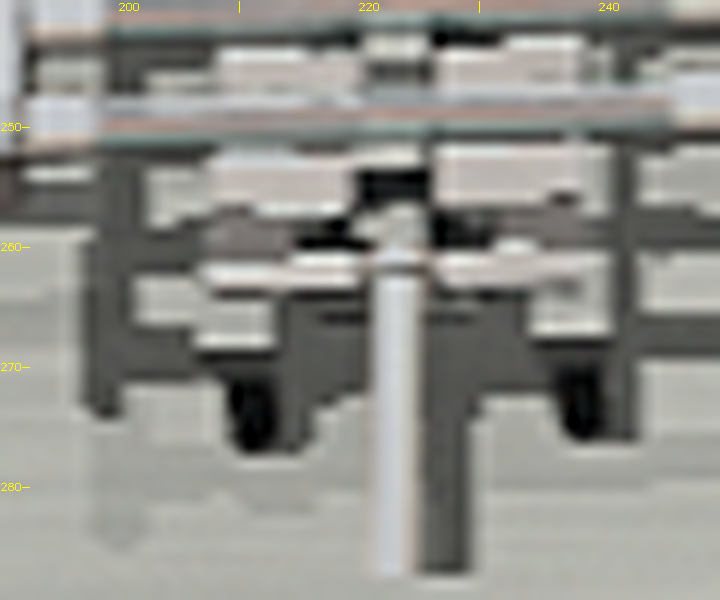

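The carrier stayed still. I'll draw the paddle fully out.

```bash
python3 -m crank '[[1,0,0,0,0,0,0.1],[2.5,0,0,0,0,0,0.1],[4.2,0,0,0,0,0,0.1],[6,0,0,0,0,0,0.1],[8,0,0,0,0,0,0.1]]';python3 -m crank '[[2,0,0,0,0,0,0.1],[4,0,0,0,0,0,0.1],[5.5,0,0,0,0,0,0.1],[6.4,0,0,0,0,0,0.1],[6.7,0,0,0,0,0,0.1]]';python3 -c "
from h import *
need(.375,.1884,.094,184.5)
s=read_camera('scene');c=read_camera('top')
crop(s,170,190,270,290,6,'pics/e4.png',1.5);crop(c,270,80,410,300,3,'pics/e5.png',1.5)"
```

```text
time: 27.4
tool_pos: [0.4394, -0.1598, 0.0787]
tool_rot: [3.141, 0.011, 3.123]
contact_force: [-0.2, -0.1, -1.2]
opening: 0.0199
time: 28.02
tool_pos: [0.3732, -0.1588, 0.078]
tool_rot: [3.141, 0.011, 3.123]
contact_force: [-0.2, 0.2, -1.9]
opening: 0.0195
shift cm [ 0.46 34.72 -1.57] turn [ 0.02  0.62 -5.58] | pos [ 0.3732 -0.1588  0.078 ] rpy [179.95   0.62 178.92] F [-0.23  0.21 -1.89] T [0.07 0.09 0.03] open 0.0195 t 28.02
```

View pics/e4.png

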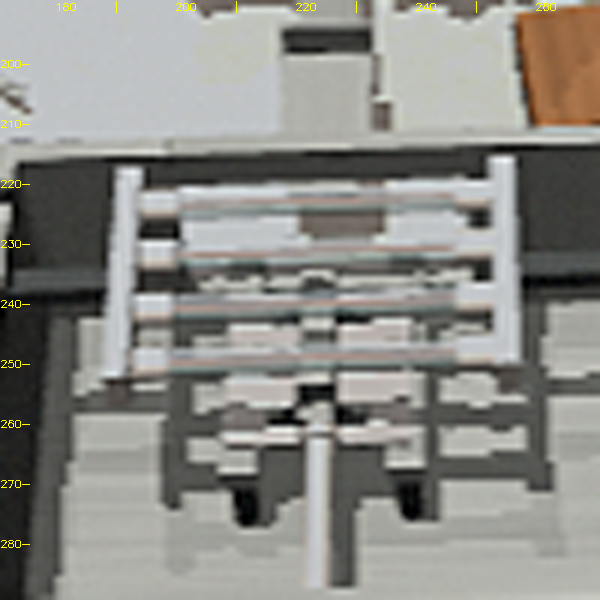

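View pics/e5.png

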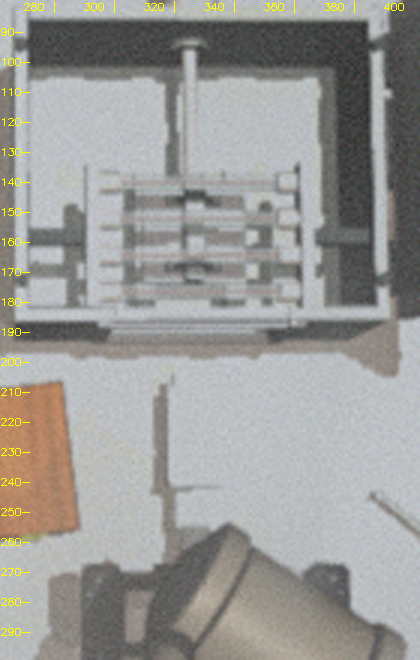

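The carrier stays on the rails against the rod. Now I'll take the paddle back to its rest.

```bash
python3 -m crank '[[0,0,-0.6,0,0,0,0.1],[0,0.6,-1.4,0,0,-0.2,0.1],[0.05,2,-1.8,0,0,-0.6,0.1],[0.1,4.2,-1.8,0,0,-1.2,0.1],[0.1,7,-1.8,0,0,-1.8,0.1]]';python3 -m crank '[[0,3,0,0,0,-0.7,0.1],[0,6,0,0,0,-1.4,0.1],[0.1,9,0,0,0,-2.1,0.1],[0.2,12,0,0,0,-2.8,0.1],[0.3,15,0,0,0,-3.5,0.1]]';python3 -c "
from h import *
need(.3764,.1884,.096,184.45)"
```

```text
time: 28.75
tool_pos: [0.3735, -0.0874, 0.0963]
tool_rot: [3.141, 0.011, -3.128]
contact_force: [-0.0, -0.3, -2.0]
opening: 0.0191
time: 29.38
tool_pos: [0.368, 0.063, 0.0964]
tool_rot: [3.141, 0.011, -3.066]
contact_force: [0.0, 0.5, -1.9]
opening: 0.0198
shift cm [-1.78 12.44  0.06] turn [ 0.01  0.62 -0.13] | pos [0.368  0.063  0.0964] rpy [ 179.99    0.62 -175.69] F [ 0.02  0.48 -1.86] T [ 0.1   0.09 -0.04] open 0.0198 t 29.38
```

```bash
python3 -m crank '[[-0.3,3,0,0,0.2,0,0.1],[-0.7,6,0,0,0.4,0,0.1],[-1.1,9,0,0,0.6,0,0.1],[-1.5,11.3,0,0,0.6,-0.1,0.1],[-1.8,12.4,0,0,0.6,-0.1,0.1]]';python3 -m crank '[[0,0,0,0,0,0,0.1]]';python3 -c "
from h import *
need(.4479,.194,.096,184.44);need(.4479,.194,.0388,184.44)"
```

```text
time: 30.0
tool_pos: [0.3767, 0.1878, 0.0964]
tool_rot: [3.141, 0.0, -3.063]
contact_force: [0.3, 0.1, -2.9]
opening: 0.0198
time: 30.12
tool_pos: [0.3771, 0.1868, 0.0963]
tool_rot: [3.142, 0.0, -3.064]
contact_force: [0.3, -0.1, -2.4]
opening: 0.0194
shift cm [-7.12  0.17  0.03] turn [0. 0. 0.] | pos [0.3771 0.1868 0.0963] rpy [ 180.      0.   -175.56] F [ 0.25 -0.13 -2.43] T [-0.    0.05  0.04] open 0.0194 t 30.12
shift cm [-7.12  0.17  5.75] turn [0. 0. 0.] | pos [0.3771 0.1868 0.0963] rpy [ 180.      0.   -175.56] F [ 0.25 -0.13 -2.43] T [-0.    0.05  0.04] open 0.0194 t 30.12
```

```bash
python3 -m crank '[[-1.5,0.1,0,0,0,0,0.1],[-3.5,0.17,0,0,0,0,0.1],[-5.5,0.17,0,0,0,0,0.1],[-6.8,0.17,0,0,0,0,0.1],[-7.1,0.17,0,0,0,0,0.1]]';python3 -m crank '[[0,0,1.0,0,0,0,0.1],[0,0,2.2,0,0,0,0.1],[0,0,3.0,0,0,0,0.1],[0,0,3.0,0,0,0,0.1]]';python3 -c "
from h import *
need(.4479,.194,.0388,184.44)
s=read_camera('scene');c=read_camera('top')
crop(s,300,140,400,260,5,'pics/f1.png',1.5)"
```

```text
time: 30.75
tool_pos: [0.4489, 0.1928, 0.0961]
tool_rot: [3.142, 0.0, -3.067]
contact_force: [-0.7, -0.1, -1.4]
opening: 0.0198
time: 31.25
tool_pos: [0.4473, 0.1932, 0.0654]
tool_rot: [-3.141, -0.002, -3.066]
contact_force: [0.2, -0.8, -1.4]
opening: 0.0197
shift cm [-0.07  0.07  2.66] turn [-0.01 -0.11 -0.08] | pos [0.4473 0.1932 0.0654] rpy [-1.7999e+02 -1.1000e-01 -1.7564e+02] F [ 0.21 -0.78 -1.4 ] T [-0.01  0.08  0.03] open 0.0197 t 31.25
```

View pics/f1.png

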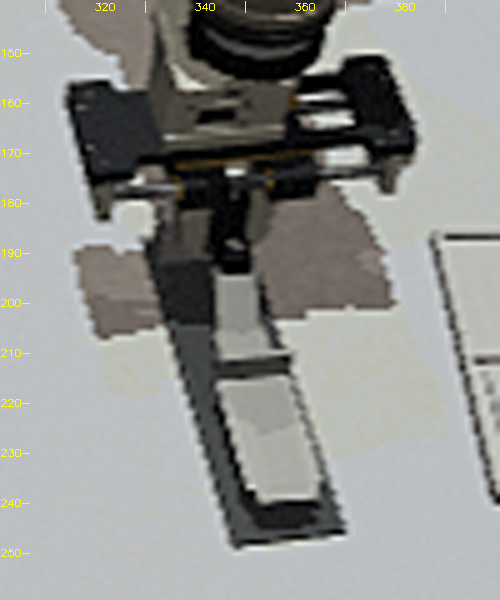

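The paddle is over its rest and aligned. I'll lower it in small steps.

```bash
python3 -m crank '[[-0.05,0.07,0.8,0,0,0,0.1],[-0.05,0.07,1.6,0,0,0,0.1],[-0.05,0.07,2.2,0,0,0,0.1],[-0.05,0.07,2.4,0,0,0,0.1],[-0.05,0.07,2.4,0,0,0,0.1]]';python3 -m crank '[[0,0,0.1,0,0,0,0.1],[0,0,0.1,0,0,0,0.1]]';python3 -m crank '[[0,0,0.1,0,0,0,0.1],[0,0,0.1,0,0,0,0.1]]'
```

```text
time: 31.98
tool_pos: [0.4485, 0.194, 0.0421]
tool_rot: [3.142, -0.0, -3.066]
contact_force: [0.3, -0.5, -2.3]
opening: 0.0191
time: 32.22
tool_pos: [0.4486, 0.1941, 0.0414]
tool_rot: [3.141, 0.0, -3.066]
contact_force: [-0.4, -0.4, -1.3]
opening: 0.0194
time: 32.48
tool_pos: [0.4485, 0.1941, 0.0403]
tool_rot: [3.141, 0.0, -3.066]
contact_force: [0.0, -0.4, -1.8]
opening: 0.0192
```

```bash
python3 -m crank '[[0,0,0.1,0,0,0,0.1],[0,0,0.1,0,0,0,0.1]]';python3 -m crank '[[0,0,0.05,0,0,0,0.1],[0,0,0.05,0,0,0,0.1]]'; python3 -m crank '[[0,0,0.05,0,0,0,0.1],[0,0,0.05,0,0,0,0.1]]'
```

```text
time: 32.72
tool_pos: [0.4485, 0.1941, 0.0393]
tool_rot: [3.141, 0.0, -3.066]
contact_force: [-0.1, 0.6, -0.9]
opening: 0.0195
time: 32.98
tool_pos: [0.4485, 0.1941, 0.0389]
tool_rot: [3.141, 0.0, -3.066]
contact_force: [-0.9, -1.0, 0.9]
opening: 0.0194
time: 33.22
tool_pos: [0.4484, 0.1941, 0.0385]
tool_rot: [3.141, 0.0, -3.066]
contact_force: [-3.0, 0.5, 4.4]
opening: 0.0199
```

It has seated: Fz went positive at the same height as the pick-up. I'll release and retreat upward.

```bash
python3 -m crank '[[0,0,-0.04,0,0,0,0.25],[0,0,-0.04,0,0,0,0.35],[0,0,-0.04,0,0,0,0.45],[0,0,-0.04,0,0,0,0.49],[0,0,-0.04,0,0,0,0.49]]' 20;python3 -m crank '[[0,0,-1,0,0,0,0.49],[0,0,-3,0,0,0,0.49],[0,0,-6,0,0,0,0.49],[2,0,-10,0,0,0,0.49],[4,0,-14,0,0,0,0.49]]';python3 -m crank '[[0,4,-3,0,0,0,0.49],[0,9,-5,0,0,0,0.49],[0,14,-5,0,0,0,0.49],[0,19,-5,0,0,0,0.49],[0,23,-5,0,0,0,0.49]]';python3 -c "
from h import *
need(.3,.4,.3,184)
s=read_camera('scene');c=read_camera('top')
cv2.imwrite('pics/g1.png',s['frame'][:,:,::-1]);cv2.imwrite('pics/g2.png',c['frame'][:,:,::-1])
crop(c,290,120,380,200,8,'pics/g3.png',1.6)
crop(c,160,170,215,280,5,'pics/g4.png',1.6)"
```

```text
time: 33.85
tool_pos: [0.4485, 0.1941, 0.0386]
tool_rot: [3.142, -0.0, -3.066]
contact_force: [-0.2, -0.2, 0.2]
opening: 0.0449
time: 34.48
tool_pos: [0.408, 0.1909, 0.1804]
tool_rot: [3.141, 0.0, -3.066]
contact_force: [0.3, 0.3, 0.0]
opening: 0.0447
time: 35.1
tool_pos: [0.3906, 0.4222, 0.2295]
tool_rot: [3.141, 0.001, -3.065]
contact_force: [0.7, 0.7, -1.1]
opening: 0.0452
shift cm [ 9.2  -1.51 -7.06] turn [0.04 0.04 0.39] | pos [0.3906 0.4222 0.2295] rpy [ 1.7996e+02  4.0000e-02 -1.7561e+02] F [ 0.71  0.73 -1.12] T [-0.01 -0.04 -0.01] open 0.0452 t 35.1
```

View pics/g1.png

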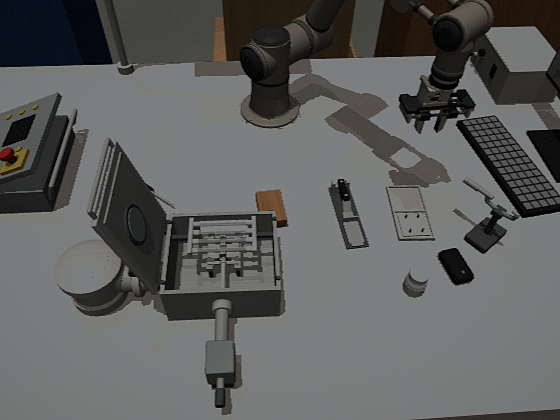

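View pics/g2.png

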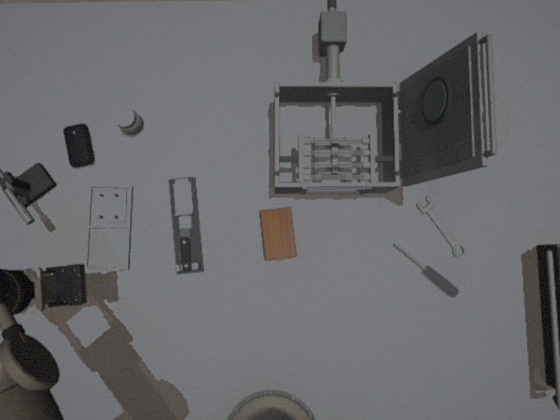

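View pics/g3.png

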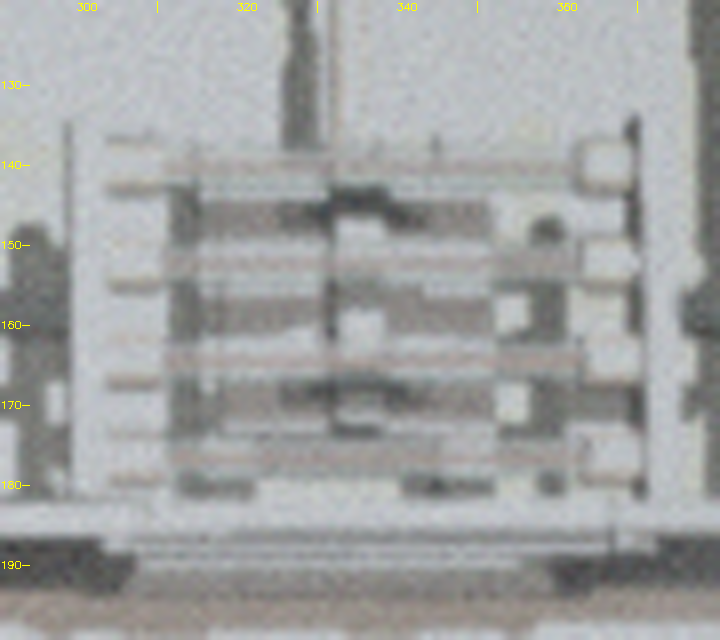

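View pics/g4.png

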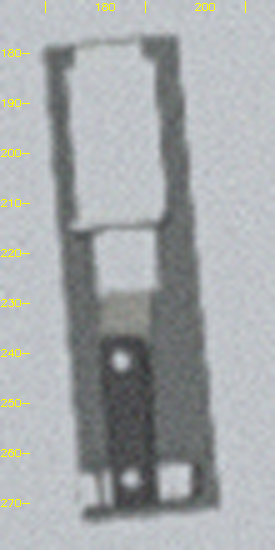

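Run:
```python
from h import *
s=read_camera("scene"); c=read_camera("top")
g=s["frame"].mean(2); print(g[252:270,218:228].astype(int))
crop(s,190,235,250,290,12,"pics/g5.png",1.5)
t=c["frame"].mean(2)
for v in (146,147,157,158,159,169,170): print(v,t[v,312:358].astype(int))
for z,u in((.064,315),(.064,351.6)):
    P,Q=cast(c,u,146,z),cast(c,u,170,z); d=P-Q; print(P[:2],np.degrees(np.arctan2(d[1],d[0])))
```

```text
[[ 58  86 104 112 124 125 112  66 103 140]
 [131 128 125 128 129 130 117  71  95 124]
 [111  69  15  23  25  18  11  17  95 124]
 [115  73  12  18  21  19  19  18  98 126]
 [116  73  10  15  24  33  31  27  99 131]
 [110  42  46  49  95 120 104  55  39  58]
 [  9  63 105 116 111 111 104  61   0  15]
 [ 13  68 107 113 110 113 110  70   1  16]
 [ 12   4  17  76 123 118 100  69  19  29]
 [146 118  99 128 137 137 131  99 106 138]
 [124  99  80  85  78  69  56  59 103 126]
 [135 109  56 105 137 136 118  71  60 113]
 [ 19  28  38 105 134 132 115  68  34  34]
 [ 52  49  47 106 133 131 114  70  48  51]
 [ 52  51  49 107 133 132 108  57  49  54]
 [ 54  50  55 107 132 131 107  59  51  55]
 [ 56  52  55 108 133 131 106  59  53  55]
 [ 54  52  56 109 134 131 106  57  52  55]]
146 [ 72  69  65  78  81  77  82  81  83  85  83  83  81  67  70  74  58  49
  50  46  64  66  63  63  64  62  55  51  56  69  69  72  86  80  87  79
  82  83  88 101 119 122 118 120 116 112]
147 [ 72  67  70  74  76  81  81  84  85  88  83  85  77  65  72  65  60  56
  55  61  93  99  91  95  90  91  64  51  52  64  62  75
[... 409 characters left out ...]
  83  95 119 119 124 112  81  65]
159 [ 74  75  71  74  82  75  85  88  87  85  87  81  85  84  86  87  89  89
  73  67  92 116 120 118 116 116  94  82  88  87  83  85  82  83  87  85
  88  84  83  92 115 124 122 115  83  64]
169 [ 74  69  76  90  87  78  81  88  86  85  90  85  80  67  67  66  65  56
  55  46  65  69  75  71  70  68  57  53  53  63  68  73  83  88  87  81
  84  81  90  96 112 124 126 113  87  73]
170 [ 79  72  75  79  78  79  80  91  86  88  88  88  82  74  69  74  71  73
  69  67  75  83  83  80  79  82  65  59  65  64  69  74  86  86  83  85
  84  83  82  92 115 114 125 114  81  69]
[ 0.69863357 -0.11866923] -1.6371787671528935
[ 0.69701016 -0.20638625] -2.033423353485216
```

View pics/g5.png

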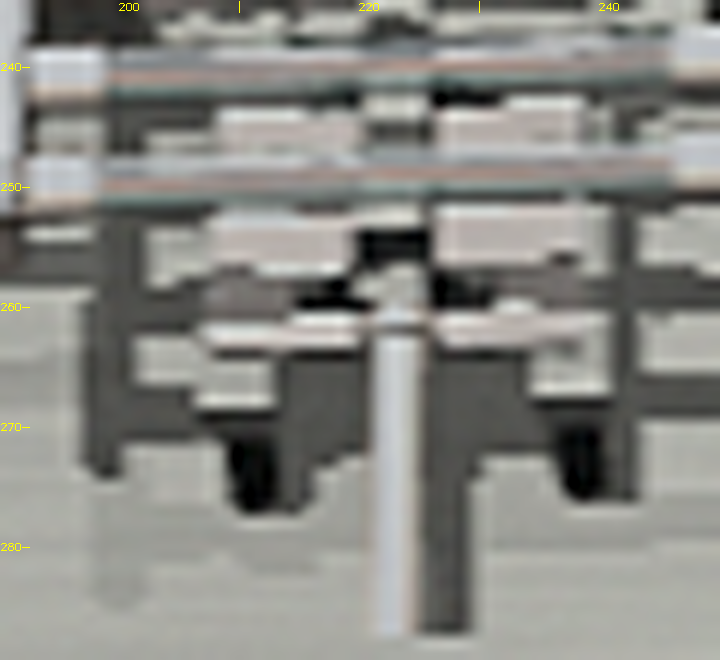

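Run:
```python
from h import *
s=read_camera("scene"); g=s["frame"].mean(2)
for v in (255,256,262,263): print(v,g[v,200:246].astype(int))
for p in((206.3,263.3),(238.0,262.3)): print(cast(s,*p,.064).round(4))
```

```text
255 [ 51  47  86 107 103 103 102 111 120 121 120 120 119 118 118 118 120 122
 115  73  12  20  20  20  15  23  98 126 120 119 119 120 120 119 120 122
 123 125 118 108  86  50  45  95 121 117]
256 [ 50  46  85 113 116 116 114 117 123 126 124 123 120 120 120 121 121 124
 116  74   9  11  27  33  29  26 100 130 126 124 123 123 121 122 123  93
  46  47  86 112  89  50  47  98 125 123]
262 [ 50  49  48  47  44  43  82 126 139 137 137 137 131 124 122 122 121 122
 125  99  80  85  79  67  56  60 101 126 123 122 122 122 120 119 120 120
 121 124 116 107  88  49  47  90 112 118]
263 [ 50  91 115 113 111 110  93 108 128 126 127 125 128 129 130 132 133 133
 135 109  57 104 137 136 118  72  61 112 122 113 113 111 106 102  95  86
  76  72  93 110  87  50  46  87 115 117]
[ 0.7037 -0.2079  0.064 ]
[ 0.7057 -0.1265  0.064 ]
```

The checks are consistent, so I'm handing in.

```bash
python3 -c "
from h import *
print(robot.observe()['time']); print(robot.hand_in())"
```

```text
35.35
the job is handed in; nothing more can be done
None
```

I loaded the specimen carrier into the chamber, put the paddle back in its rest and handed the job in at 35.4 s of the 72 s allowed; the hand-in gives no verdict.

**What I did:** I set the barred carrier on the blade and carried it level through the port under the lamps. I fed it in until the rod gave, at about 4–5 N. I then eased off, lowered the carrier onto the rails, drew the blade out beneath it and put the paddle back.

**Last checks:**
- **Gauge rod:** its tip moved about 1.1 px in the scene view, roughly 3 mm. The bar end sits on the tip, laterally aligned to about 1 mm.
- **Carrier on the rails:** it stayed still while the paddle dropped and withdrew. Its yaw is about -1.6°, against -1.1° for the chamber.
- **Paddle:** it looks the same in its rest as at the start.
- **Bystanders:** the empty carrier, the two hand tools and the case look unmoved.
- **Forces:** the largest wrist-force component I saw was about 7 N, and no lamp contact was felt.

**What was off or disagreed:**
- The carrier first sat about 3 mm forward on the blade. The heel closed that gap during feeding.
- The cameras disagreed by 1–3 mm on the carrier's sideways position. The scene view's plate edges suggest it may sit about 3 mm off the rail centre, within the 4 mm margin to the rails' outer edges.

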